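# Build up a guide-roller axle

## Robot

A 6-joint arm with a two-finger parallel gripper is mounted at the origin on a cart in front of the work surface, level with it; the furniture and walls round the work are solid. World frame = base frame: x ahead of the robot, y to its left, z up, the work surface at z = 0. Lengths are in m, angles in rad, forces in N, time in s.
With the tool pointing down it reaches from about 0.25 to 0.775 m from the base axis. Payload 4 kg.
Tool frame: the origin (TCP) lies between the finger pads; the fingertips stand 14 mm ahead of it and the grasp point (between the pads) lies 5 mm behind it; z points along the fingers, y is the direction in which the jaws open and shut (so a half turn about z gives the same grasp; the last joint's range is limited). The gripper opens to 94 mm and grips with 3 to 60 N. Pads are 16 mm wide; open, the fingers measure 119 mm over their backs; the gripper's body (75 mm by 177 mm) begins 78 mm behind the grasp point.
Start: joints at [-1.334, 0.087, 1.371, -0, 1.684, -0.103], TCP at [0.183, -0.519, 0.22] pointing down, gripper open.
Joint ranges: [-3.1, 3.1], [-0.76, 2.03], [0.27, 2.55], [-1.08, 4.22], [0.17, 2.65], [-2.57, 2.57]. Speed limits (rad/s): [2.79, 2.79, 3.14, 3.14, 3.14, 3.14].

## Interface

Orientations are given as [roll, pitch, yaw] about the fixed x, y, z axes, in that order (R = Rz(yaw) Ry(pitch) Rx(roll)).
In Python, from bench import robot, cams, spotter gives the robot as it stands.
- The arm moves only by the shell command python3 -m inch 'ROWS'. ROWS is JSON, a list of rows, each an object of numbers: "grip": the opening, from 0 (shut) to 1 (fully open); "dx", "dy", "dz": the shift along the tool's x, y, z in units of 25 mm (1.0 is 25 mm); "rx", "ry", "rz": the turn, a rotation vector about the tool's x, y, z in units of 5 degrees (1.0 is 5 degrees). A call has 1 to 12 rows; each row shifts and turns the pose as measured when the row begins, along the tool's axes as they then stand; what a row does not reach is not made up. A row lasts 1/8 s, in which the tool goes at most 62.5 mm and 10.7 degrees, less where a joint would pass 70% of its speed; a pose out of reach is approached as far as the arm can. A call is refused whole if a number of a shift passes 1 or a number of a turn 1, either way. A call with a gripper value outside its range is refused whole. The fingers move at their own pace and stop on an object; the grip force is fixed at half the most. Time passes only in rows, so rows that do not move let the fingers close. It gives the time, the measured TCP pose, the force and the opening at its end, in the units of the state.
- robot.get_obs(): the state, without advancing time (a new reading comes with each control period).
- cams.snapshot(name): name is "scene" or "top" or "wrist"; returns a dict with "frame" (480x640x3 uint8, red, green, blue), "intrinsics" (3x3 intrinsics, pixels), "eye" and "orientation" of the camera in the world. Camera axes: x right, y up, looking along -z (the intrinsics and any distortion apply to the point x, -y, -z); pixel columns grow to the right and rows downward; lengths in m; the calibration is good to about 2 mm. A picture is of the moment at which its call begins. There is no depth.
- robot.close_job(): hands the job in, once; it reports no verdict.
Trained networks look in a picture, given as the dict that the camera call returned (one of the last four; its "shot" number tells which), for a name from the list of things; names that differ only in an ending like _2 or _b are one class to them, and where a whole thing is asked for, a point or a joint stands for the part that bears it (a point fixed in the world has none). Each returns a list of dicts, best first, with "score" (0 to 1); they miss things now and then, are a little off and sometimes report something else, mostly with a low value. They report only what shows in the picture. A call takes as long as a camera call. They do not tell look-alikes from the thing itself.
- spotter.regions_of(picture, query): "pixels" (480x640 bool, what is visible of it) and "extent" ([left, top, right, bottom] in pixels, round what is visible of it).
- spotter.place_of(picture, query): "pixel" ([column, row] in pixels: a listed point, or the origin of a listed thing).
The state is a dict: "time": time; "joint_positions": joint angles; "qvel": joint speeds; "joint_torque": joint torques, N m; "tool_pos": TCP position; "ee_rot": TCP orientation; "wrist_force": force on the tool from outside, world axes, zero at the start; "wrist_torque": the same for the moment, N m; "width": finger opening in m.
Only numpy, scipy, OpenCV 4.12 (cv2) and the standard library are available. Lean on these libraries where they do the work, as an engineer would, in place of code of your own. Each camera call takes 0.05 s, during which the arm holds its last target.

## Task

Build up the guide-roller stub axle that stands on its flange: slide on the large bearing first, right down to the shoulder, then the distance sleeve, the small bearing, the dust disc and last the black clamp collar, each lying flat on the one before. Lower the parts onto the axle rather than letting them drop, and leave the calliper, the dial indicator and the hex key where they are.

Things in the scene. Friction and masses are not known exactly. Their poses are not given: they have to be found in the camera images.
- stub_axle: Target, fixed: bright steel axle standing upright on a round flange, 100 mm across, 12 mm thick, with four bolt holes. Origin: centre of the flange's underside, on the bench; z up along the axle. In the finished stack the undersides lie at z = 18 mm (large bearing), 31 (sleeve), 41 (small bearing), 53 (dust disc), 61 (collar, whose top is at 71); rings slide on freely with 1.4 mm play to each side.
- axle_shoulder (a point): Centre of the axle's shoulder, 18 mm above the bench, where the large bearing lies (shoulder 36 mm across). From here up the axle is 27 mm thick for 7 mm, tapers to 17.6 mm at 12 mm, stays so up to 47 mm, then tapers to the nose, 9 mm across at 54 mm (72 mm above the bench). z up.
- large_bearing: Sealed ball bearing, steel races with a black seal between, 55 mm outside, bore 30 mm, 13 mm high, about 0.12 kg, lying flat. Origin at the centre of the underside, z up.
- distance_sleeve: Plain bright steel ring, 34 mm outside (the smallest of the parts), bore 20.4 mm, 10 mm high, lying flat. Origin at the centre of the underside, z up.
- small_bearing: Sealed ball bearing like the large one but 42 mm outside, bore 20.4 mm, 12 mm high, about 0.07 kg, lying flat. Origin at the centre of the underside, z up.
- dust_disc: Pale aluminium disc 52 mm across with a bore of 20.4 mm, standing on its small hub: the hub is 28 mm across and 4 mm high, the disc above it 4 mm thick (z = 4 to 8 mm), so the rim stands 4 mm clear of the bench; it goes on hub down, as it lies. Origin at the centre of the hub's underside, z up.
- clamp_collar: Blackened steel shaft collar with a split and a clamp screw, 40 mm outside, bore 20.4 mm, 10 mm high, lying flat. Origin at the centre of the underside, z up.
- calliper: Bystander: sliding calliper lying flat, 200 mm long (along its y), 57 mm wide, 10 mm high. Origin at the middle of its underside. To be left alone.
- dial_indicator: Bystander: dial indicator lying on its back, 138 mm long (along its x; the round case, 57 mm across, is at the +x end), 22 mm high. Origin at the middle of its underside. To be left alone.
- hex_key: Bystander: black L-shaped hex key, long leg 95 mm along its x, short leg 28 mm to +y at the +x end, 5 mm thick, lying flat. Origin at the middle of the long leg, on the bench. To be left alone.
There are look-alikes about, which are no part of the job. Leave any yellow look-alike of the dust_disc alone.

How it is judged:
By the outcome, as a careful person would: the job done as asked, in the order asked, and still so for the second after the job is handed in, with the robot touching nothing.
It also fails if it takes over 128 s, if anything falls off the work surface, if the arm or the gripper's body presses on something with over 40 N, if the wrist force passes 120 N, or if a joint passes its speed limit or range.

## Working session

There is one attempt and no reset: what is moved stays moved. The work goes in short steps, Python scripts to look and compute and a shell command to move; the robot and the scene stay as the last step left them, time stands still between calls to the robot, and variables do not carry over. Pictures are saved under pics/ and viewed, and the job is handed in when it is done.

```bash
ls; mkdir -p pics
cat > h.py <<'E'
import numpy as np, cv2
from bench import robot, cams, spotter
from scipy.spatial.transform import Rotation as R
def snap(n,f=None):
    p=cams.snapshot(n)
    if f: cv2.imwrite('pics/'+f,p['frame'][:,:,::-1])
    return p
def rot(o):
    o=np.array(o,float)
    if o.shape==(3,3): return o
    if o.size==3: return R.from_euler('xyz',o).as_matrix()
    raise Exception(o)
def ray(p,px):
    K=np.array(p['intrinsics']); d=np.linalg.inv(K)@[px[0],px[1],1]
    return np.array(p['eye']), rot(p['orientation'])@np.array([d[0],-d[1],-d[2]])
def at(p,px,z):
    e,d=ray(p,px); return e+d*(z-e[2])/d[2]
def proj(p,X):
    c=rot(p['orientation']).T@(np.array(X)-p['eye']); c=np.array([c[0],-c[1],-c[2]])
    q=np.array(p['intrinsics'])@c; return q[:2]/q[2]
E
python3 - <<'E'
from h import *
print(robot.get_obs())
for n in ['scene','top','wrist']:
    p=snap(n,n+'0.png'); print(n,{k:v for k,v in p.items() if k!='frame'})
E
```

```text
pics
{'time': 0.0, 'joint_positions': array([-1.33410347e+00,  8.79308610e-02,  1.37222689e+00, -3.69969412e-05,
        1.68359641e+00, -1.03090898e-01]), 'qvel': array([ 0.00065087,  0.00145603,  0.00023826,  0.00019796,  0.00042504,
       -0.00019969]), 'joint_torque': array([-7.54360535e-04, -3.40179384e+01, -3.02429330e+01,  7.16617168e-02,
        3.28541617e-02, -1.50255682e-04]), 'tool_pos': array([ 0.1831734 , -0.51805709,  0.21833122]), 'ee_rot': array([-3.13943884e+00, -1.85861857e-04,  3.39779427e-01]), 'wrist_force': array([-0.36445217,  0.13836164,  0.30919134]), 'wrist_torque': array([ 0.04905105, -0.02299782, -0.05062771]), 'width': 0.09408250475495986}
scene {'intrinsics': array([[582.50587828,   0.        , 309.87408377],
       [  0.        , 582.50587828, 231.74054207],
       [  0.        ,   0.        ,   1.        ]]), 'eye': array([-0.56835659,  0.75351473,  0.88193658]), 'orientation': array([ 1.00741867e+00,  1.80371714e-03, -2.16789197e+00]), 'shot': 1}
top {'intrinsics': array([[471.24457502,   0.        , 320.57691973],
       [  0.        , 471.24457502, 239.72148397],
       [  0.        ,   0.        ,   1.        ]]), 'eye': array([0.4595063 , 0.00211789, 1.04849438]), 'orientation': array([ 0.0673251 , -0.00249089, -1.59869442]), 'shot': 2}
wrist {'intrinsics': array([[347.59446295,   0.        , 316.36848268],
       [  0.        , 347.59446295, 235.27424339],
       [  0.        ,   0.        ,   1.        ]]), 'eye': array([ 0.25500288, -0.49383881,  0.38202952]), 'orientation': array([-0.26673672,  0.00212153, -1.23033528]), 'shot': 3}
```

View pics/top0.png

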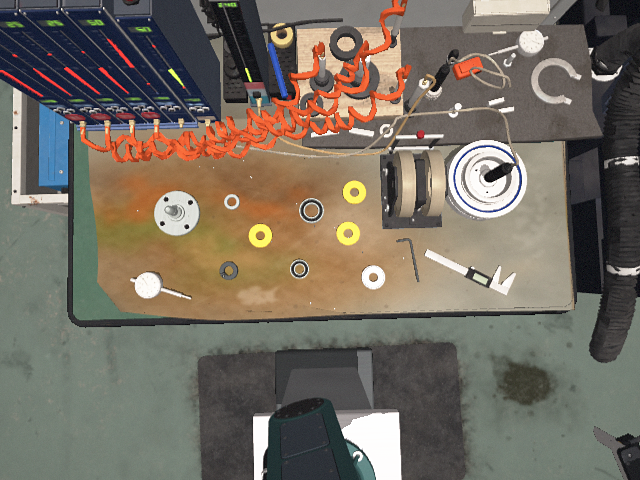

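View pics/scene0.png

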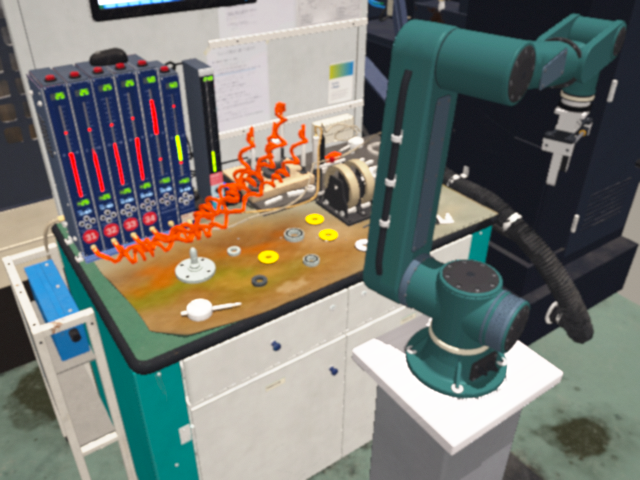

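View pics/wrist0.png

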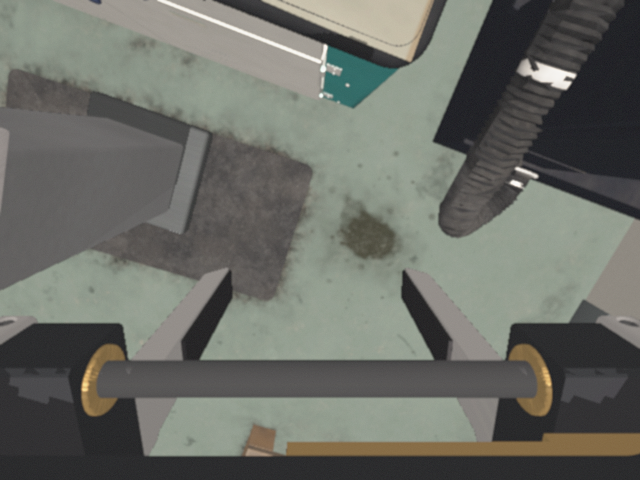

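Run:
```python
from h import *
p=snap('top'); q=snap('scene')
H=dict(stub_axle=0.012,axle_shoulder=0.018,large_bearing=.013,distance_sleeve=.01,small_bearing=.012,dust_disc=.008,clamp_collar=.01,calliper=.01,dial_indicator=.02,hex_key=.005)
for n,h in H.items():
    print(n)
    for d in spotter.place_of(p,n)[:4]:
        print('  P',round(d['score'],2),np.round(d['pixel'],1),np.round(at(p,d['pixel'],h if n=='axle_shoulder' else 0),4))
    if n=='axle_shoulder': continue
    for d in spotter.regions_of(p,n)[:4]:
        m=d['pixels']; ys,xs=np.nonzero(m); e=d['extent']
        print('  R',round(d['score'],2),np.round(e,0),m.sum(),np.round(at(p,(xs.mean(),ys.mean()),h),4))
    for d in spotter.place_of(q,n)[:4]:
        print('  S',round(d['score'],2),np.round(d['pixel'],1),np.round(at(q,d['pixel'],h if n=='axle_shoulder' else 0),4))
```

```text
stub_axle
  P 0.61 [176.6 212.4] [0.6003 0.3178 0.    ]
  R 0.67 [154. 189. 202. 237.] 1639 [0.5977 0.3144 0.012 ]
  S 0.88 [193.1 273.7] [0.5896 0.3277 0.    ]
axle_shoulder
  P 0.71 [175.  211.9] [0.5991 0.3159 0.018 ]
large_bearing
  P 0.61 [312.3 210.7] [0.5957 0.0142 0.    ]
  R 0.68 [300. 196. 325. 225.] 372 [0.5957 0.0169 0.013 ]
  S 0.71 [298.6 236.9] [0.5826 0.011  0.    ]
distance_sleeve
  P 0.44 [234.9 203.8] [0.6161 0.1872 0.    ]
  R 0.63 [224. 194. 241. 209.] 176 [0.6203 0.1919 0.01  ]
  S 0.51 [236.  253.9] [0.607  0.1953 0.    ]
small_bearing
  P 0.6 [302.2 270.7] [0.4623 0.0402 0.    ]
  R 0.51 [290. 260. 311. 276.] 220 [0.4674 0.0464 0.012 ]
  R 0.25 [129. 274. 189. 299.] 678 [0.4396 0.3713 0.012 ]
  S 0.75 [310.3 263.9] [ 0.4567  0.0572 -0.    ]
dust_disc
  P 0.86 [260.8 234. ] [0.5466 0.1305 0.    ]
  P 0.69 [373.3 274.8] [ 0.4489 -0.1173  0.    ]
  P 0.68 [353.3 191.6] [ 0.6363 -0.0789  0.    ]
  P 0.62 [346.6 234.1] [ 0.5411 -0.0609  0.    ]
  R 0.88 [344. 181. 363. 201.] 334 [ 0.6347 -0.0791  0.008 ]
  R 0.78 [337. 224. 360. 242.] 362 [ 0.5434 -0.0631  0.008 ]

[... 271 characters left out ...]
.48 [268.1 259.5] [0.536  0.1378 0.    ]
clamp_collar
  P 0.66 [231.8 265.6] [0.478  0.1962 0.    ]
  R 0.6 [220. 260. 238. 282.] 198 [0.4677 0.2016 0.01  ]
  S 0.71 [260.1 281.7] [ 0.4642  0.2037 -0.    ]
calliper
  P 0.65 [470.1 266. ] [ 0.4623 -0.3332  0.    ]
  R 0.96 [425. 249. 512. 297.] 1020 [ 0.4469 -0.3351  0.01  ]
  S 0.43 [296.8 235.2] [0.5929 0.0104 0.    ]
dial_indicator
  P 0.68 [161.5 287.9] [0.433  0.3524 0.    ]
  R 0.72 [130. 271. 190. 302.] 737 [0.4388 0.3675 0.02  ]
  S 0.94 [211.3 313.2] [0.4235 0.3579 0.    ]
  S 0.59 [194.5 271.2] [ 0.5975  0.3202 -0.    ]
hex_key
  P 0.7 [416.8 260.6] [ 0.4776 -0.2151  0.    ]
  R 0.4 [406. 236. 418. 276.] 21 [ 0.4894 -0.2044  0.005 ]
```

```bash
python3 -m inch '[{"rz":-1,"grip":1},{"rz":-1},{"rz":-1},{"rz":-1},{"rz":-1},{"rz":-1},{"rz":-1},{"rz":-1},{"rz":-1},{"rz":-1},{"rz":-1},{"rz":-1}]'; python3 -m inch '[{"rz":-1},{"rz":-1},{"rz":-1},{"rz":-1},{"rz":-1},{"rz":-1},{"rz":-1},{"rz":-1},{"rz":-1},{"rz":-1},{"rz":-1},{"rz":-1}]'
```

```text
invalid input at $[0]: expected keys grip, dx, dy, dz, rx, ry, rz
invalid input at $[0]: expected keys grip, dx, dy, dz, rx, ry, rz
```

```bash
cat >> h.py <<'E'
def go(X,yaw=np.pi):
    o=robot.get_obs(); Rm=rot(o['ee_rot']); d=Rm.T@(np.array(X)-o['tool_pos'])
    Rt=R.from_euler('xyz',[np.pi,0,yaw]).as_matrix()
    rv=R.from_matrix(Rm.T@Rt).as_rotvec(degrees=True)
    print('t %.2f'%o['time'],'pos',np.round(o['tool_pos'],4),'rpy',np.round(o['ee_rot'],4),'w %.4f'%o['width'],'F',np.round(o['wrist_force'],1))
    print('units d',np.round(d/.025,2),'r',np.round(rv/5,2))
E
python3 -c "
from h import *
go([.50,0,.22])"
```

```text
t 1.65 pos [ 0.1833 -0.5186  0.2195] rpy [ 3.1415 -0.      0.3398] w 0.0940 F [-0.3 -0.8 -0.2]
units d [ 18.86 -15.33  -0.02] r [  0.     0.   -32.11]
```

```bash
python3 -m inch '[{"grip":1,"dx":0.6,"dy":-0.48,"dz":0,"rx":0,"ry":0,"rz":-1},{"grip":1,"dx":0.63,"dy":-0.43,"dz":0,"rx":0,"ry":0,"rz":-1},{"grip":1,"dx":0.66,"dy":-0.37,"dz":0,"rx":0,"ry":0,"rz":-1},{"grip":1,"dx":0.69,"dy":-0.31,"dz":0,"rx":0,"ry":0,"rz":-1},{"grip":1,"dx":0.72,"dy":-0.25,"dz":0,"rx":0,"ry":0,"rz":-1},{"grip":1,"dx":0.74,"dy":-0.18,"dz":0,"rx":0,"ry":0,"rz":-1},{"grip":1,"dx":0.75,"dy":-0.12,"dz":0,"rx":0,"ry":0,"rz":-1},{"grip":1,"dx":0.76,"dy":-0.05,"dz":0,"rx":0,"ry":0,"rz":-1},{"grip":1,"dx":0.76,"dy":0.02,"dz":0,"rx":0,"ry":0,"rz":-1},{"grip":1,"dx":0.75,"dy":0.08,"dz":0,"rx":0,"ry":0,"rz":-1},{"grip":1,"dx":0.74,"dy":0.15,"dz":0,"rx":0,"ry":0,"rz":-1},{"grip":1,"dx":0.73,"dy":0.21,"dz":0,"rx":0,"ry":0,"rz":-1}]'; python3 -c "
from h import *
go([.50,0,.22])"
```

```text
time: 3.15
tool_pos: [0.3027, -0.3174, 0.2198]
ee_rot: [3.14, 0.001, 1.419]
wrist_force: [0.4, 0.4, -0.5]
width: 0.0941
t 3.15 pos [ 0.3027 -0.3174  0.2198] rpy [3.1402e+00 1.2000e-03 1.4192e+00] w 0.0941 F [ 0.4  0.4 -0.5]
units d [13.74  5.88 -0.02] r [ -0.     0.02 -19.74]
```

```bash
python3 -m inch '[{"grip":1,"dx":0.68,"dy":0.32,"dz":0,"rx":0,"ry":0,"rz":-1},{"grip":1,"dx":0.65,"dy":0.38,"dz":0,"rx":0,"ry":0,"rz":-1},{"grip":1,"dx":0.61,"dy":0.43,"dz":0,"rx":0,"ry":0,"rz":-1},{"grip":1,"dx":0.57,"dy":0.49,"dz":0,"rx":0,"ry":0,"rz":-1},{"grip":1,"dx":0.52,"dy":0.54,"dz":0,"rx":0,"ry":0,"rz":-1},{"grip":1,"dx":0.48,"dy":0.58,"dz":0,"rx":0,"ry":0,"rz":-1},{"grip":1,"dx":0.42,"dy":0.62,"dz":0,"rx":0,"ry":0,"rz":-1},{"grip":1,"dx":0.37,"dy":0.65,"dz":0,"rx":0,"ry":0,"rz":-1},{"grip":1,"dx":0.31,"dy":0.68,"dz":0,"rx":0,"ry":0,"rz":-1},{"grip":1,"dx":0.25,"dy":0.71,"dz":0,"rx":0,"ry":0,"rz":-1},{"grip":1,"dx":0.19,"dy":0.73,"dz":0,"rx":0,"ry":0,"rz":-1},{"grip":1,"dx":0.12,"dy":0.74,"dz":0,"rx":0,"ry":0,"rz":-1}]'; python3 -c "
from h import *
go([.59,0.015,.16])"
```

```text
time: 4.65
tool_pos: [0.43, -0.1225, 0.2214]
ee_rot: [-3.141, 0.006, 2.502]
wrist_force: [0.4, -0.7, 0.0]
width: 0.0937
t 4.65 pos [ 0.43   -0.1225  0.2214] rpy [-3.1412  0.0064  2.5019] w 0.0937 F [ 0.4 -0.7  0. ]
units d [-1.84  8.23  2.46] r [-0.03  0.07 -7.33]
```

```bash
python3 -m inch '[{"grip":1,"dx":-0.21,"dy":0.92,"dz":0.27,"rx":0,"ry":0,"rz":-1},{"grip":1,"dx":-0.29,"dy":0.9,"dz":0.27,"rx":0,"ry":0,"rz":-1},{"grip":1,"dx":-0.36,"dy":0.87,"dz":0.27,"rx":0,"ry":0,"rz":-1},{"grip":1,"dx":-0.44,"dy":0.83,"dz":0.27,"rx":0,"ry":0,"rz":-1},{"grip":1,"dx":-0.51,"dy":0.79,"dz":0.27,"rx":0,"ry":0,"rz":-1},{"grip":1,"dx":-0.58,"dy":0.74,"dz":0.27,"rx":0,"ry":0,"rz":-1},{"grip":1,"dx":-0.64,"dy":0.69,"dz":0.27,"rx":0,"ry":0,"rz":-1},{"grip":1,"dx":-0.7,"dy":0.63,"dz":0.27,"rx":0,"ry":0.07,"rz":-0.4},{"grip":1,"dx":-0.71,"dy":0.61,"dz":0.27,"rx":0,"ry":0,"rz":0}]'; python3 -c "
from h import *
go([.596,0.015,.16]); p=snap('wrist','w1.png'); print(p['eye'],p['orientation']); o=robot.get_obs()
print('tcp px',proj(p,o['tool_pos']), 'brg',proj(p,[.5957,.0155,.0065]))
d=spotter.regions_of(p,'large_bearing')
for r in d[:3]:
  ys,xs=np.nonzero(r['pixels']); print(r['score'],r['extent'],at(p,((r['extent'][0]+r['extent'][2])/2,(r['extent'][1]+r['extent'][3])/2),.0065))
"
```

```text
time: 5.78
tool_pos: [0.595, 0.0216, 0.1608]
ee_rot: [-3.136, 0.003, -3.113]
wrist_force: [1.0, 0.0, 0.1]
width: 0.0943
t 5.78 pos [0.595  0.0216 0.1608] rpy [-3.1356e+00  2.5000e-03 -3.1127e+00] w 0.0943 F [1.  0.  0.1]
units d [-0.03 -0.27  0.03] r [-0.07  0.03  0.33]
[0.51729184 0.0194042  0.32416242] [-0.26965323  0.00577468  1.6003207 ]
tcp px [321.95832765 297.27673986] brg [311.71070239 225.4947161 ]
0.9 [284.4, 191.5, 346.1, 254.3] [0.59308984 0.01875685 0.0065    ]
```

View pics/w1.png

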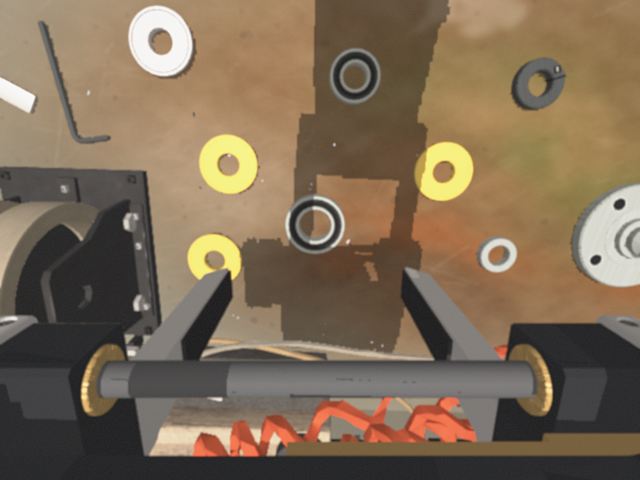

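```bash
cat >> h.py <<'E'
from scipy.optimize import fsolve
A=np.linspace(0,2*np.pi,73)[:-1]
DIM=dict(large_bearing=(.0275,0,.013),distance_sleeve=(.017,0,.01),small_bearing=(.021,0,.012),dust_disc=(.026,.004,.008),clamp_collar=(.02,0,.01))
def circ(p,c,r,z): return np.array([proj(p,[c[0]+r*np.cos(a),c[1]+r*np.sin(a),z]) for a in A])
def loc(p,n,near=None,z0=0,draw=None):
    r,a,b=DIM[n]; out=[]
    for d in spotter.regions_of(p,n)[:5]:
        m=d['pixels'].astype(np.uint8)
        cs,_=cv2.findContours(m,cv2.RETR_EXTERNAL,cv2.CHAIN_APPROX_NONE); c=max(cs,key=cv2.contourArea)[:,0,:]
        bb=[c[:,0].min(),c[:,1].min(),c[:,0].max(),c[:,1].max()]
        def f(v):
            q=np.vstack([circ(p,v,r,z0+a),circ(p,v,r,z0+b)])
            return [(q[:,0].min()+q[:,0].max()-bb[0]-bb[2])/2,(q[:,1].min()+q[:,1].max()-bb[1]-bb[3])/2]
        X0=at(p,((bb[0]+bb[2])/2,(bb[1]+bb[3])/2),z0+b)[:2]
        v=fsolve(f,X0); q=np.vstack([circ(p,v,r,z0+a),circ(p,v,r,z0+b)])
        print(n,round(d['score'],2),'xy',np.round(v,4),'bb',np.array(bb).tolist(),'exp',np.round([*q.min(0),*q.max(0)],0))
        out.append(v)
    return out
E
python3 -m inch '[{"grip":1,"dx":0,"dy":-0.2,"dz":0.8,"rx":-0.07,"ry":0,"rz":0.33},{"grip":1,"dx":0,"dy":0,"dz":0.9,"rx":0,"ry":0,"rz":0},{"grip":1,"dx":0,"dy":0,"dz":0.9,"rx":0,"ry":0,"rz":0},{"grip":1,"dx":0,"dy":0,"dz":0.4,"rx":0,"ry":0,"rz":0}]'
python3 -c "
from h import *
p=snap('wrist','w2.png')
v=loc(p,'large_bearing'); go([v[0][0],v[0][1],.016])"
```

```text
time: 6.38
tool_pos: [0.5948, 0.0152, 0.0855]
ee_rot: [-3.141, 0.004, -3.141]
wrist_force: [-0.1, -0.2, -0.3]
width: 0.0941
large_bearing 0.6 xy [0.5936 0.0179] bb [284, 210, 359, 285] exp [283. 209. 360. 286.]
t 6.47 pos [0.595  0.0153 0.0857] rpy [-3.1408  0.0038 -3.1411] w 0.0941 F [ 0.8 -0.2  0.3]
units d [0.07 0.1  2.79] r [-0.01  0.04  0.01]
```

View pics/w2.png

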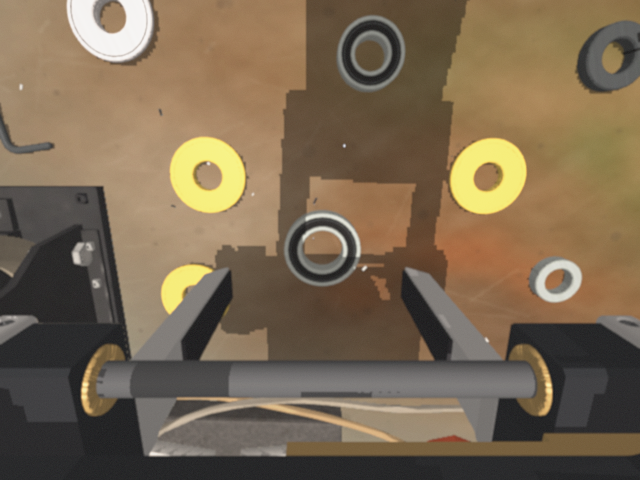

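```bash
python3 -m inch '[{"grip":1,"dx":0.05,"dy":0.12,"dz":0.9,"rx":0,"ry":0.04,"rz":0},{"grip":1,"dx":0,"dy":0,"dz":0.9,"rx":0,"ry":0,"rz":0},{"grip":1,"dx":0,"dy":0,"dz":0.8,"rx":0,"ry":0,"rz":0},{"grip":1,"dx":0,"dy":0,"dz":0,"rx":0,"ry":0,"rz":0}]'
python3 -c "
from h import *
p=snap('wrist','w3.png')
v=loc(p,'large_bearing'); go([v[0][0],v[0][1],.016])"
```

```text
time: 6.98
tool_pos: [0.5976, 0.0173, 0.0258]
ee_rot: [-3.14, 0.011, -3.142]
wrist_force: [0.6, -0.3, 0.6]
width: 0.0943
large_bearing 0.59 xy [0.5939 0.0184] bb [271, 227, 369, 323] exp [270. 225. 370. 325.]
t 7.08 pos [0.5993 0.0172 0.0279] rpy [-3.1394  0.0151 -3.1416] w 0.0941 F [-0.5 -0.5  0.5]
units d [0.23 0.05 0.47] r [-0.03  0.17  0.  ]
```

View pics/w3.png

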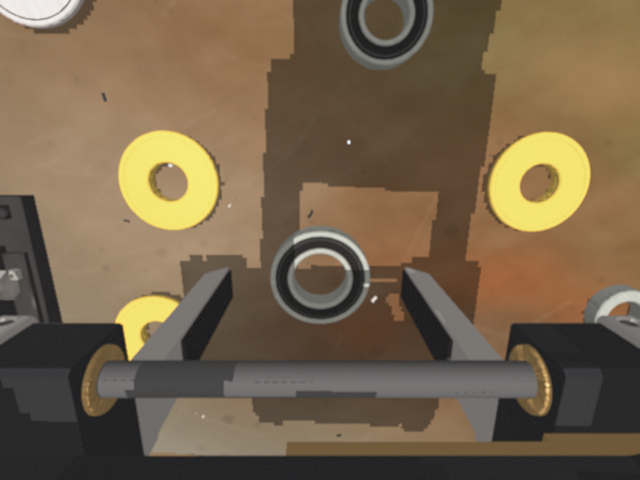

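```bash
python3 -c "
from h import *
go([.5948,.0182,.016]);o=robot.get_obs();print(o['joint_positions'],o['qvel'],o['joint_torque'])
snap('scene','s1.png')
go([.5948,.0182,.016])"
```

```text
t 7.08 pos [0.5993 0.0172 0.0279] rpy [-3.1394  0.0151 -3.1416] w 0.0941 F [-0.5 -0.5  0.5]
units d [0.19 0.04 0.47] r [-0.03  0.17  0.  ]
[-6.50845174e-02  2.95488141e-01  1.51743844e+00 -1.26162334e-03
  1.31347915e+00 -1.63559420e+00] [ 0.00163158 -0.00720846 -0.01118363  0.00286266 -0.00091687  0.00071045] [-2.91405049e-04 -3.90744138e+01 -2.66927683e+01 -2.64704623e-02
  5.41641621e-02 -1.27913212e-03]
t 7.12 pos [0.5996 0.0172 0.0282] rpy [-3.1394  0.0158 -3.1415] w 0.0937 F [ 0.4  0.2 -0.3]
units d [0.2  0.04 0.49] r [-0.03  0.18  0.  ]
```

View pics/s1.png

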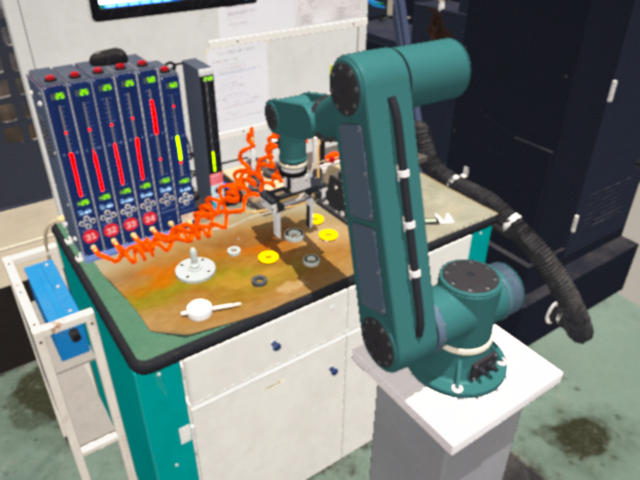

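```bash
python3 -m inch '[{"grip":1,"dx":0.19,"dy":0.04,"dz":0.24,"rx":0,"ry":0.18,"rz":0}]'
python3 -c "
from h import *
go([.5948,.0182,.016]);o=robot.get_obs();print(o['qvel'],o['joint_torque'])
"
```

```text
time: 7.25
tool_pos: [0.5961, 0.0181, 0.024]
ee_rot: [-3.139, 0.003, 3.142]
wrist_force: [0.2, -0.5, 0.3]
width: 0.0938
t 7.25 pos [0.5961 0.0181 0.024 ] rpy [-3.1391e+00  3.1000e-03  3.1415e+00] w 0.0938 F [ 0.2 -0.5  0.3]
units d [0.05 0.   0.32] r [-0.03  0.04 -0.  ]
[ 0.01274706  0.05543985  0.02613373 -0.00898896  0.04763826  0.0147257 ] [-8.76978342e-02 -4.01945686e+01 -2.73263597e+01 -2.60813901e-02
  1.46891805e-02 -1.78736140e-02]
```

```bash
python3 -m inch '[{"grip":1,"dx":0.05,"dy":0,"dz":0.32,"rx":0,"ry":0.05,"rz":0},{"grip":0.75,"dx":0.02,"dy":0,"dz":0.04,"rx":0,"ry":0.05,"rz":0}]'
python3 -c "
from h import *
go([.5948,.0182,.016])
"
```

```text
time: 7.5
tool_pos: [0.5942, 0.0182, 0.0149]
ee_rot: [-3.139, -0.006, -3.141]
wrist_force: [-0.4, 0.7, 0.7]
width: 0.0872
t 7.50 pos [0.5942 0.0182 0.0149] rpy [-3.139  -0.006  -3.1415] w 0.0872 F [-0.4  0.7  0.7]
units d [-0.02  0.   -0.05] r [-0.03 -0.07  0.  ]
```

```bash
python3 -m inch '[{"grip":0,"dx":0,"dy":0,"dz":-0.04,"rx":0,"ry":-0.05,"rz":0},{"grip":0,"dx":0,"dy":0,"dz":0,"rx":0,"ry":0,"rz":0},{"grip":0,"dx":0,"dy":0,"dz":0,"rx":0,"ry":0,"rz":0},{"grip":0,"dx":0,"dy":0,"dz":0,"rx":0,"ry":0,"rz":0},{"grip":0,"dx":0,"dy":0,"dz":0,"rx":0,"ry":0,"rz":0}]'
python3 -c "
from h import *
p=snap('wrist','w4.png')
loc(p,'large_bearing')
go([.5948,.0182,.016])
"
```

```text
time: 8.12
tool_pos: [0.5943, 0.0183, 0.0159]
ee_rot: [-3.139, -0.001, -3.141]
wrist_force: [0.4, -0.3, 0.5]
width: 0.0544
large_bearing 0.92 xy [0.5936 0.0174] bb [265, 237, 368, 338] exp [264. 235. 369. 340.]
t 8.22 pos [0.5943 0.0183 0.0159] rpy [-3.1392e+00 -1.3000e-03 -3.1415e+00] w 0.0548 F [0.8 0.8 0.2]
units d [-0.02 -0.   -0.  ] r [-0.03 -0.02  0.  ]
```

View pics/w4.png

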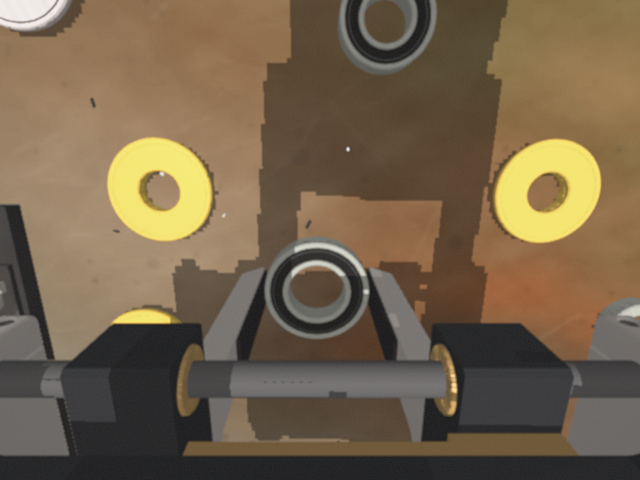

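```bash
python3 -m inch '[{"grip":0,"dx":0,"dy":0,"dz":-1,"rx":-0.03,"ry":0,"rz":0},{"grip":0,"dx":0,"dy":0,"dz":-1,"rx":0,"ry":0,"rz":0},{"grip":0,"dx":0,"dy":0.5,"dz":-1,"rx":0,"ry":0,"rz":0},{"grip":0,"dx":0,"dy":1,"dz":-1,"rx":0,"ry":0,"rz":0},{"grip":0,"dx":0,"dy":1,"dz":-0.6,"rx":0,"ry":0,"rz":0},{"grip":0,"dx":0,"dy":1,"dz":0,"rx":0,"ry":0,"rz":0},{"grip":0,"dx":0,"dy":1,"dz":0,"rx":0,"ry":0,"rz":0},{"grip":0,"dx":0,"dy":1,"dz":0,"rx":0,"ry":0,"rz":0},{"grip":0,"dx":0,"dy":1,"dz":0,"rx":0,"ry":0,"rz":0},{"grip":0,"dx":0,"dy":1,"dz":0,"rx":0,"ry":0,"rz":0},{"grip":0,"dx":0,"dy":0.8,"dz":0,"rx":0,"ry":0,"rz":0}]'
python3 -c "
from h import *
go([.598,.25,.13])
p=snap('wrist','w5.png')
for d in spotter.place_of(p,'axle_shoulder')[:2]: print(d['score'],d['pixel'],at(p,d['pixel'],.018))
print(proj(p,[.598,.315,.072]),p['eye'],p['orientation'])
go([.598,.25,.13])
"
```

```text
time: 9.6
tool_pos: [0.5922, 0.2298, 0.1299]
ee_rot: [-3.141, -0.011, 3.137]
wrist_force: [-0.1, -0.1, -1.5]
width: 0.0548
t 9.60 pos [0.5922 0.2298 0.1299] rpy [-3.1406 -0.0105  3.1374] w 0.0548 F [-0.1 -0.1 -1.5]
units d [-0.23  0.81 -0.01] r [-0.01 -0.12 -0.05]
0.76 [422.8, 247.5] [0.59984967 0.31703433 0.018     ]
[443.54573563 267.83512209] [0.51658446 0.22929009 0.29424744] [-2.56621943e-01  7.34214124e-04  1.56723388e+00]
t 9.70 pos [0.592  0.2308 0.1298] rpy [-3.1414 -0.0106  3.1396] w 0.0544 F [ 0.9 -0.3 -1.5]
units d [-0.24  0.77 -0.01] r [-0.   -0.12 -0.02]
```

View pics/w5.png

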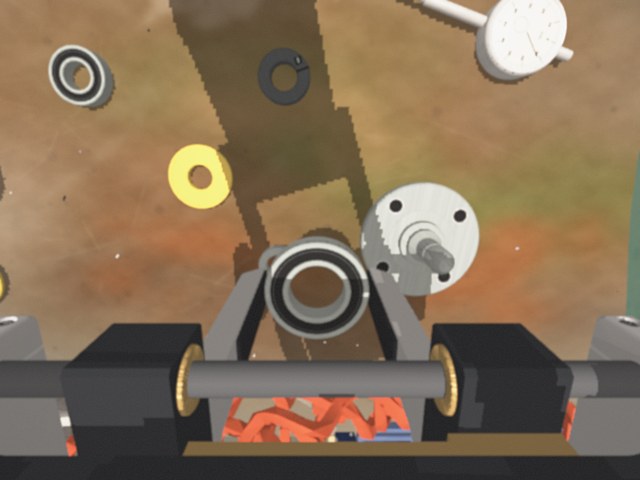

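```bash
python3 -c "
import cv2
i=cv2.imread('pics/w5.png')[170:310,350:490]
cv2.imwrite('pics/w5c.png',cv2.resize(i,None,fx=4,fy=4,interpolation=cv2.INTER_CUBIC))"
```

```text
(no output)
```

View pics/w5c.png

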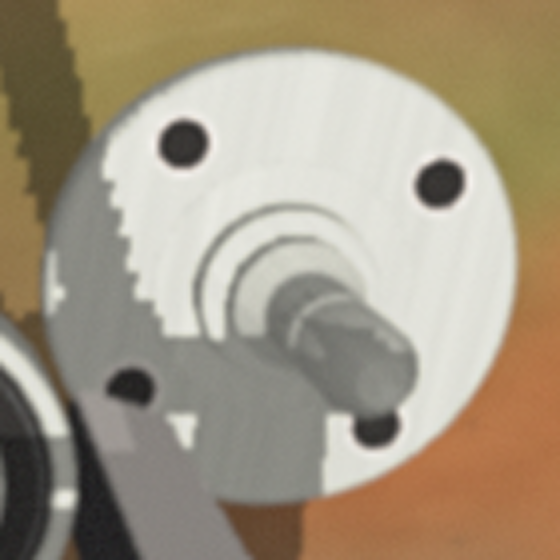

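Run:
```python
from h import *
p=dict(intrinsics=[[347.59446295,0,316.36848268],[0,347.59446295,235.27424339],[0,0,1]],eye=np.array([0.51658446,0.22929009,0.29424744]),orientation=[-2.56621943e-01,7.34214124e-04,1.56723388e+00])
print('holes',at(p,(420.3,241.5),.012))
bb=[350+45/4,170+47/4,350+517/4,170+503/4]
def f(v):
    q=np.vstack([circ(p,v,.05,0),circ(p,v,.05,.012)])
    return [(q[:,0].min()+q[:,0].max()-bb[0]-bb[2])/2+.4,(q[:,1].min()+q[:,1].max()-bb[1]-bb[3])/2+.4]
v=fsolve(f,[.598,.315]); q=np.vstack([circ(p,v,.05,0),circ(p,v,.05,.012)]); print(v,bb,q.min(0),q.max(0))
i=cv2.imread('pics/w5.png')
b=cv2.resize(i[170:310,350:490],None,fx=4,fy=4,interpolation=cv2.INTER_CUBIC)
for r,z,c in [(.05,.012,(0,0,255)),(.018,.018,(255,0,0)),(.0135,.025,(0,160,0)),(.0088,.065,(255,0,255)),(.0045,.072,(0,255,255))]:
    cv2.polylines(b,[np.int32((circ(p,v,r,z)-[350,170]+.4)*4)],True,c,1)
cv2.imwrite('pics/w5d.png',b)
```

```text
holes [0.59637017 0.31644104 0.012     ]
[0.59643896 0.3166104 ] [361.25, 181.75, 479.25, 295.75] [359.49641512 180.41548299] [480.20358488 296.28451701]
```

View pics/w5d.png

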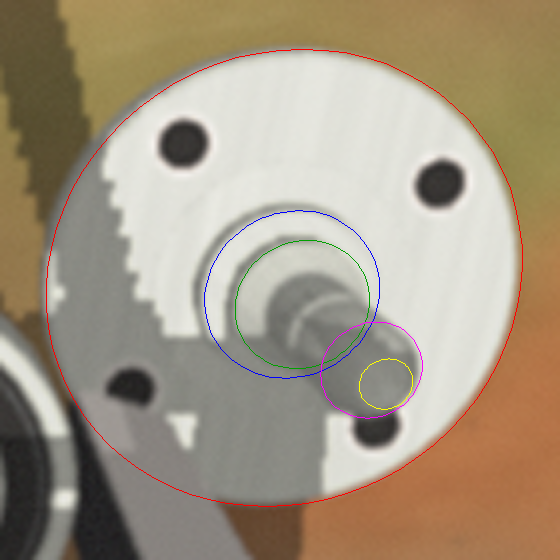

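```bash
python3 -m inch '[{"grip":0,"dx":-0.1,"dy":0.9,"dz":0.1,"rx":0,"ry":-0.1,"rz":0},{"grip":0,"dx":-0.1,"dy":0.9,"dz":0.1,"rx":0,"ry":-0.05,"rz":0},{"grip":0,"dx":0,"dy":0.9,"dz":0.2,"rx":0,"ry":0,"rz":0},{"grip":0,"dx":0,"dy":0.7,"dz":0.2,"rx":0,"ry":0,"rz":0}]'
python3 -c "
from h import *
go([.597,.317,.095])"
```

```text
time: 10.2
tool_pos: [0.5983, 0.3191, 0.1139]
ee_rot: [-3.141, 0.004, 3.137]
wrist_force: [0.5, 0.2, -1.1]
width: 0.0549
t 10.20 pos [0.5983 0.3191 0.1139] rpy [-3.1411  0.004   3.1366] w 0.0549 F [ 0.5  0.2 -1.1]
units d [ 0.05 -0.09  0.76] r [-0.01  0.05 -0.06]
```

```bash
python3 -m inch '[{"grip":0,"dx":0.05,"dy":-0.09,"dz":0.5,"rx":0,"ry":0.05,"rz":-0.06},{"grip":0,"dx":0,"dy":0,"dz":0.25,"rx":0,"ry":0,"rz":0}]'
python3 -c "
from h import *
go([.597,.317,.095])
p=snap('wrist','w6.png')
i=p['frame'][200:380,220:420,::-1]
cv2.imwrite('pics/w6c.png',cv2.resize(i,None,fx=3.3,fy=3.3,interpolation=cv2.INTER_CUBIC))
go([.597,.317,.095])"
```

```text
time: 10.45
tool_pos: [0.5964, 0.3183, 0.0929]
ee_rot: [-3.14, -0.002, -3.139]
wrist_force: [-0.6, -1.8, -1.7]
width: 0.0545
t 10.45 pos [0.5964 0.3183 0.0929] rpy [-3.1399e+00 -1.9000e-03 -3.1385e+00] w 0.0545 F [-0.6 -1.8 -1.7]
units d [-0.02 -0.05 -0.08] r [-0.02 -0.02  0.04]
t 10.50 pos [0.5961 0.3182 0.0922] rpy [-3.1399e+00 -2.9000e-03 -3.1387e+00] w 0.0548 F [ 0.8  0.2 -1.7]
units d [-0.04 -0.05 -0.11] r [-0.02 -0.03  0.03]
```

View pics/w6c.png

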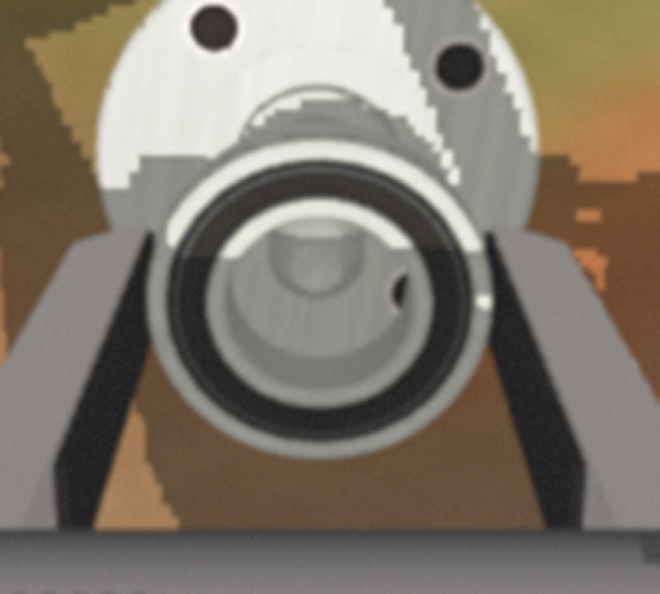

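```bash
cat > ov.py <<'E'
from h import *
# overlay: held ring (bore r, outer r, bottom z, height) at tcp+off and axle at ax
def ov(p,tcp,off,ax,bore,outer,h,zb,fn,box=(220,200,420,380),s=3.3,topz=.072):
    i=p['frame'][box[1]:box[3],box[0]:box[2],::-1]
    b=cv2.resize(i,None,fx=s,fy=s,interpolation=cv2.INTER_CUBIC)
    c=np.array(tcp[:2])+off
    L=[(c,outer,zb+h,(0,0,255)),(c,bore,zb+h,(0,128,255)),(c,bore,zb,(0,255,255)),(ax,.0088,.065,(255,0,255)),(ax,.0045,.072,(255,255,0)),(ax,.018,.018,(255,0,0)),(ax,.05,.012,(0,200,0))]
    for cc,r,z,col in L:
        cv2.polylines(b,[np.int32((circ(p,cc,r,z)-[box[0],box[1]]+.35)*s)],True,col,1)
    cv2.imwrite('pics/'+fn,b)
E
python3 - <<'E'
from ov import *
p=snap('wrist'); o=robot.get_obs(); go([.597,.3177,.095])
ov(p,o['tool_pos'],[-.0007,-.0009],[.5964,.316],.015,.0275,.013,o['tool_pos'][2]-.016,'w7.png')
E
```

```text
t 10.55 pos [0.5963 0.318  0.093 ] rpy [-3.1401e+00 -2.3000e-03 -3.1391e+00] w 0.0549 F [ 0.5 -0.4 -0.6]
units d [-0.03 -0.01 -0.08] r [-0.02 -0.03  0.03]
```

View pics/w7.png

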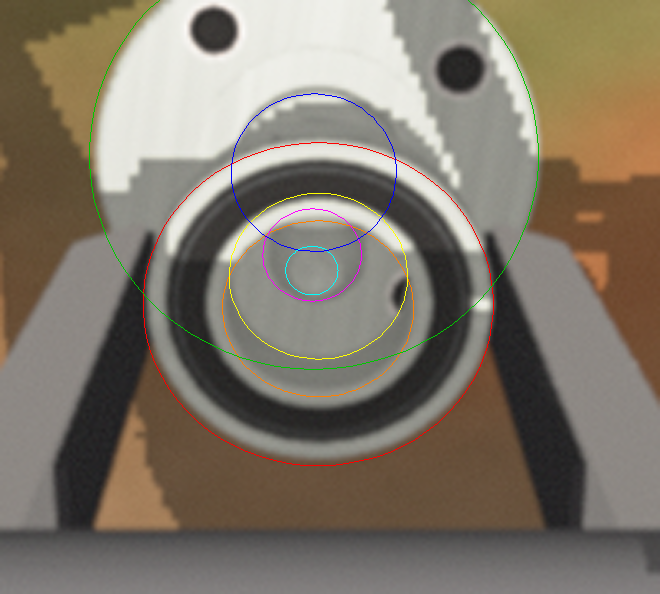

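```bash
python3 -m inch '[{"grip":0,"dx":-0.03,"dy":-0.01,"dz":0.4,"rx":0,"ry":-0.03,"rz":0.03},{"grip":0,"dx":0,"dy":0,"dz":0.4,"rx":0,"ry":0,"rz":0},{"grip":0,"dx":0,"dy":0,"dz":0.4,"rx":0,"ry":0,"rz":0}]'
python3 -c "
from h import *
go([.597,.3177,.034])"
```

```text
time: 10.92
tool_pos: [0.5984, 0.3165, 0.063]
ee_rot: [-3.141, 0.004, 3.139]
wrist_force: [-1.2, -0.5, -1.0]
width: 0.0548
t 10.93 pos [0.5984 0.3165 0.063 ] rpy [-3.141   0.0035  3.1391] w 0.0548 F [-1.2 -0.5 -1. ]
units d [0.06 0.05 1.16] r [-0.01  0.04 -0.03]
```

```bash
python3 -m inch '[{"grip":0,"dx":0.06,"dy":0.05,"dz":0.3,"rx":0,"ry":0.04,"rz":-0.03},{"grip":0,"dx":0.02,"dy":0,"dz":0.2,"rx":0,"ry":0.02,"rz":0}]'
python3 -c "
from h import *
go([.597,.3177,.034])"
```

```text
time: 11.18
tool_pos: [0.5958, 0.3173, 0.0486]
ee_rot: [-3.14, -0.004, 3.142]
wrist_force: [0.4, 0.1, -1.2]
width: 0.0547
t 11.18 pos [0.5958 0.3173 0.0486] rpy [-3.1403 -0.0037  3.1415] w 0.0547 F [ 0.4  0.1 -1.2]
units d [-0.05  0.01  0.58] r [-0.01 -0.04 -0.  ]
```

```bash
python3 -m inch '[{"grip":0,"dx":-0.04,"dy":0.01,"dz":0.1,"rx":0,"ry":-0.04,"rz":0},{"grip":0,"dx":0,"dy":0,"dz":0.1,"rx":0,"ry":0,"rz":0}]'
python3 -c "
from h import *
go([.597,.3177,.034])"
```

```text
time: 11.42
tool_pos: [0.5969, 0.3178, 0.0431]
ee_rot: [-3.14, -0.0, -3.141]
wrist_force: [0.2, -0.1, -0.8]
width: 0.0548
t 11.43 pos [0.5969 0.3178 0.0431] rpy [-3.1403 -0.     -3.1415] w 0.0548 F [ 0.2 -0.1 -0.8]
units d [-0.01 -0.    0.37] r [-0.01  0.    0.  ]
```

```bash
python3 -m inch '[{"grip":0,"dx":0,"dy":0,"dz":0.12,"rx":0,"ry":0,"rz":0},{"grip":0,"dx":0,"dy":0,"dz":0.12,"rx":0,"ry":0,"rz":0}]'
python3 -c "
from h import *
go([.597,.3177,.034])"
python3 -m inch '[{"grip":0,"dx":0,"dy":0,"dz":0.12,"rx":0,"ry":0,"rz":0}]'
python3 -c "
from h import *
go([.597,.3177,.034])"
```

```text
time: 11.68
tool_pos: [0.5972, 0.3179, 0.0374]
ee_rot: [-3.141, 0.001, -3.141]
wrist_force: [-0.2, 0.1, -1.2]
width: 0.0545
t 11.68 pos [0.5972 0.3179 0.0374] rpy [-3.1408e+00  1.1000e-03 -3.1414e+00] w 0.0545 F [-0.2  0.1 -1.2]
units d [ 0.01 -0.01  0.13] r [-0.01  0.01  0.  ]
time: 11.8
tool_pos: [0.5973, 0.318, 0.0343]
ee_rot: [-3.141, 0.001, -3.141]
wrist_force: [0.2, 0.2, -1.6]
width: 0.055
t 11.80 pos [0.5973 0.318  0.0343] rpy [-3.1409e+00  1.4000e-03 -3.1414e+00] w 0.0550 F [ 0.2  0.2 -1.6]
units d [ 0.01 -0.01  0.01] r [-0.01  0.02  0.  ]
```

```bash
python3 -m inch '[{"grip":0,"dx":0,"dy":0,"dz":0.05,"rx":0,"ry":0,"rz":0}]'
python3 -m inch '[{"grip":0,"dx":0,"dy":0,"dz":0.04,"rx":0,"ry":0,"rz":0}]'
```

```text
time: 11.92
tool_pos: [0.5973, 0.318, 0.0339]
ee_rot: [-3.141, 0.002, -3.141]
wrist_force: [-2.1, -1.4, 4.6]
width: 0.0544
time: 12.05
tool_pos: [0.5973, 0.318, 0.0338]
ee_rot: [-3.141, 0.002, -3.141]
wrist_force: [-2.3, -0.3, 4.4]
width: 0.0547
```

```bash
python3 -m inch '[{"grip":0.75,"dx":0,"dy":0,"dz":0,"rx":0,"ry":0,"rz":0},{"grip":0.75,"dx":0,"dy":0,"dz":0,"rx":0,"ry":0,"rz":0},{"grip":0.75,"dx":0,"dy":0,"dz":-0.6,"rx":0,"ry":0,"rz":0},{"grip":0.75,"dx":0,"dy":0,"dz":-1,"rx":0,"ry":0,"rz":0},{"grip":0.75,"dx":0,"dy":0,"dz":-1,"rx":0,"ry":0,"rz":0},{"grip":0.75,"dx":-0.1,"dy":-0.5,"dz":-1,"rx":0,"ry":0,"rz":0},{"grip":0.75,"dx":-0.2,"dy":-1,"dz":0,"rx":0,"ry":0,"rz":0},{"grip":0.75,"dx":-0.2,"dy":-1,"dz":0,"rx":0,"ry":0,"rz":0},{"grip":0.75,"dx":-0.2,"dy":-1,"dz":0,"rx":0,"ry":0,"rz":0},{"grip":0.75,"dx":-0.1,"dy":-0.9,"dz":0.3,"rx":0,"ry":0,"rz":0}]'
python3 -c "
from h import *
p=snap('wrist','w8.png'); v=loc(p,'distance_sleeve')
go([v[0][0],v[0][1],.016])"
```

```text
time: 13.3
tool_pos: [0.6213, 0.2083, 0.1284]
ee_rot: [3.137, 0.016, -3.137]
wrist_force: [0.3, 0.3, -0.5]
width: 0.0707
distance_sleeve 0.64 xy [0.6185 0.1946] bb [281, 208, 320, 249] exp [280. 208. 321. 249.]
t 13.40 pos [0.6203 0.2067 0.1261] rpy [ 3.1389  0.0118 -3.1403] w 0.0704 F [-0.4 -0.6 -0.8]
units d [ 0.12 -0.49  4.4 ] r [0.03 0.14 0.01]
```

View pics/w8.png

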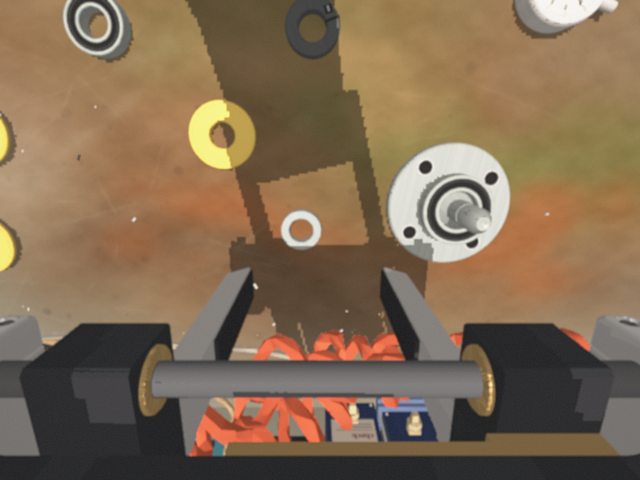

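```bash
python3 -m inch '[{"grip":0.75,"dx":0.05,"dy":-0.45,"dz":0.9,"rx":0,"ry":0.14,"rz":0},{"grip":0.75,"dx":0,"dy":0,"dz":0.9,"rx":0,"ry":0,"rz":0},{"grip":0.75,"dx":0,"dy":0,"dz":0.9,"rx":0,"ry":0,"rz":0},{"grip":0.6,"dx":0,"dy":0,"dz":0.8,"rx":0,"ry":0,"rz":0}]'
python3 -c "
from h import *
p=snap('wrist'); v=loc(p,'distance_sleeve')
go([v[0][0]+.0007,v[0][1]+.0009,.016])"
```

```text
time: 13.9
tool_pos: [0.6178, 0.196, 0.0324]
ee_rot: [3.138, -0.004, -3.138]
wrist_force: [-0.1, 0.9, 0.4]
width: 0.0638
distance_sleeve 0.82 xy [0.6187 0.1947] bb [287, 249, 344, 307] exp [286. 248. 345. 308.]
distance_sleeve 0.44 xy [0.5942 0.3215] bb [438, 154, 638, 323] exp [503. 208. 573. 269.]
distance_sleeve 0.37 xy [0.4829 0.056 ] bb [0, 0, 59, 28] exp [-15. -29.  74.  57.]
t 14.00 pos [0.6157 0.1956 0.0299] rpy [ 3.1396 -0.0098 -3.1384] w 0.0579 F [-0.7 -0.3 -0.8]
units d [-0.16 -0.    0.56] r [ 0.02 -0.11  0.04]
```

```bash
python3 -m inch '[{"grip":0.6,"dx":-0.12,"dy":0,"dz":0.28,"rx":0,"ry":-0.1,"rz":0.04},{"grip":0.6,"dx":0,"dy":0,"dz":0.22,"rx":0,"ry":0,"rz":0}]'
python3 -c "
from h import *
go([.6194,.1956,.016])"
```

```text
time: 14.25
tool_pos: [0.6191, 0.1961, 0.0171]
ee_rot: [3.139, 0.0, -3.141]
wrist_force: [0.1, -0.0, 0.2]
width: 0.0564
t 14.25 pos [0.6191 0.1961 0.0171] rpy [ 3.1393e+00  2.0000e-04 -3.1414e+00] w 0.0564 F [ 0.1 -0.   0.2]
units d [-0.01 -0.02  0.04] r [0.03 0.   0.  ]
```

```bash
python3 -m inch '[{"grip":0,"dx":-0.01,"dy":-0.02,"dz":0.04,"rx":0.03,"ry":0,"rz":0},{"grip":0,"dx":0,"dy":0,"dz":0,"rx":0,"ry":0,"rz":0},{"grip":0,"dx":0,"dy":0,"dz":0,"rx":0,"ry":0,"rz":0},{"grip":0,"dx":0,"dy":0,"dz":0,"rx":0,"ry":0,"rz":0}]'
python3 -c "
from h import *
p=snap('wrist','w9.png'); v=loc(p,'distance_sleeve')
go([v[0][0],v[0][1],.016])"
```

```text
time: 14.75
tool_pos: [0.6203, 0.1959, 0.0174]
ee_rot: [3.142, 0.003, -3.141]
wrist_force: [1.2, -0.1, -0.6]
width: 0.0334
distance_sleeve 0.68 xy [0.6193 0.195 ] bb [286, 254, 347, 316] exp [285. 252. 348. 318.]
t 14.85 pos [0.6202 0.1958 0.0174] rpy [ 3.1416e+00  2.7000e-03 -3.1412e+00] w 0.0325 F [ 0.3 -0.3 -1.5]
units d [ 0.04 -0.03  0.05] r [0.   0.03 0.  ]
```

View pics/w9.png

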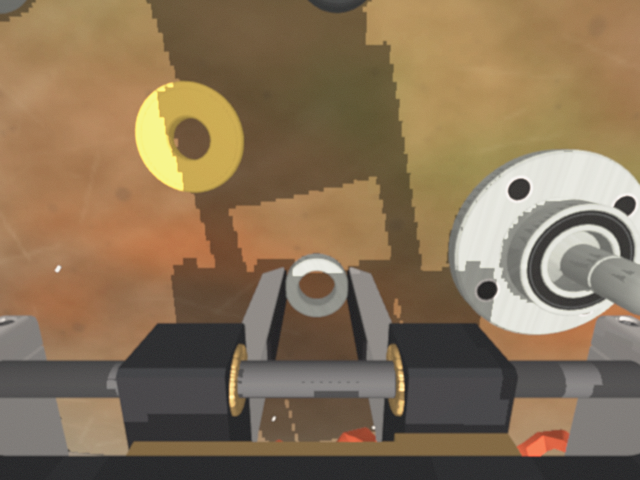

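```bash
python3 -m inch '[{"grip":0,"dx":0.04,"dy":0,"dz":-1,"rx":0,"ry":0.03,"rz":0},{"grip":0,"dx":0,"dy":0,"dz":-1,"rx":0,"ry":0,"rz":0},{"grip":0,"dx":0,"dy":0,"dz":-1,"rx":0,"ry":0,"rz":0},{"grip":0,"dx":0.1,"dy":0.4,"dz":-1,"rx":0,"ry":0,"rz":0},{"grip":0,"dx":0.2,"dy":1,"dz":0,"rx":0,"ry":0,"rz":0},{"grip":0,"dx":0.2,"dy":1,"dz":0,"rx":0,"ry":0,"rz":0},{"grip":0,"dx":0.2,"dy":1,"dz":0,"rx":0,"ry":0,"rz":0},{"grip":0,"dx":0.1,"dy":0.9,"dz":0,"rx":0,"ry":0,"rz":0}]'
python3 -c "
from h import *
go([.5972,.3177,.097])"
```

```text
time: 15.85
tool_pos: [0.5991, 0.3042, 0.1209]
ee_rot: [3.142, -0.0, 3.138]
wrist_force: [0.3, -0.2, -0.4]
width: 0.0326
t 15.85 pos [0.5991 0.3042 0.1209] rpy [ 3.1415e+00 -1.0000e-04  3.1377e+00] w 0.0326 F [ 0.3 -0.2 -0.4]
units d [0.08 0.54 0.96] r [ 0.   -0.   -0.05]
```

```bash
python3 -m inch '[{"grip":0,"dx":0.07,"dy":0.45,"dz":0.3,"rx":0,"ry":0,"rz":-0.05},{"grip":0,"dx":0,"dy":0,"dz":0.3,"rx":0,"ry":0,"rz":0},{"grip":0,"dx":0,"dy":0,"dz":0.1,"rx":0,"ry":0,"rz":0}]'
python3 - <<'E'
from ov import *
go([.5972,.3177,.097])
p=snap('wrist'); o=robot.get_obs(); go([.5972,.3177,.097])
ov(p,o['tool_pos'],[-.0009,-.0008],[.5964,.3165],.0102,.017,.01,o['tool_pos'][2]-.017,'w10.png')
E
```

```text
time: 16.23
tool_pos: [0.597, 0.3167, 0.1014]
ee_rot: [-3.14, -0.001, -3.139]
wrist_force: [-0.7, 0.2, -1.3]
width: 0.0329
t 16.23 pos [0.597  0.3167 0.1014] rpy [-3.1403e+00 -9.0000e-04 -3.1391e+00] w 0.0329 F [-0.7  0.2 -1.3]
units d [-0.01  0.04  0.18] r [-0.01 -0.01  0.03]
t 16.27 pos [0.5969 0.3165 0.1012] rpy [-3.1403e+00 -1.4000e-03 -3.1394e+00] w 0.0330 F [-0.4 -0.1  0.1]
units d [-0.01  0.05  0.17] r [-0.02 -0.02  0.03]
```

View pics/w10.png

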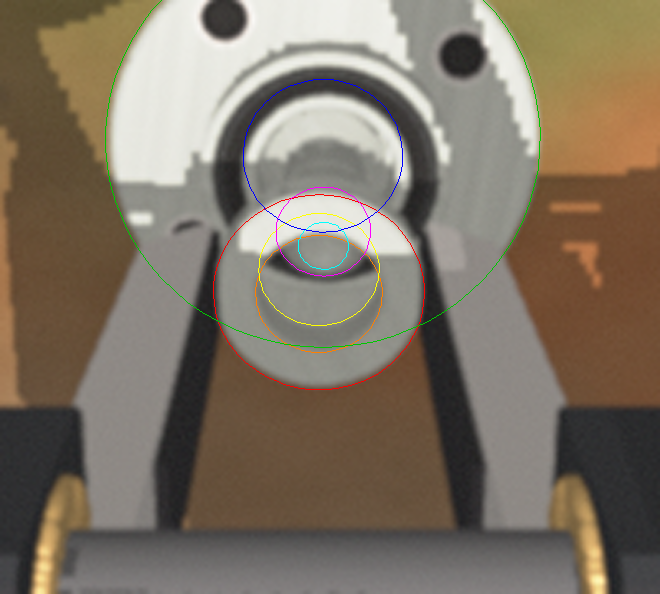

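```bash
python3 -m inch '[{"grip":0,"dx":-0.01,"dy":0.05,"dz":0.2,"rx":0,"ry":-0.02,"rz":0.03},{"grip":0,"dx":0,"dy":0,"dz":0.2,"rx":0,"ry":0,"rz":0},{"grip":0,"dx":0,"dy":0,"dz":0.1,"rx":0,"ry":0,"rz":0}]'
python3 -c "
from h import *
go([.5972,.3177,.048])"
```

```text
time: 16.65
tool_pos: [0.5978, 0.3162, 0.088]
ee_rot: [-3.14, 0.001, 3.139]
wrist_force: [-0.6, -0.3, -0.7]
width: 0.0328
t 16.65 pos [0.5978 0.3162 0.088 ] rpy [-3.1400e+00  8.0000e-04  3.1388e+00] w 0.0328 F [-0.6 -0.3 -0.7]
units d [0.03 0.06 1.6 ] r [-0.02  0.01 -0.03]
```

```bash
python3 -m inch '[{"grip":0,"dx":0.02,"dy":0.06,"dz":0.1,"rx":-0.02,"ry":0,"rz":-0.03},{"grip":0,"dx":0,"dy":0.02,"dz":0.1,"rx":0,"ry":0,"rz":0}]'
python3 -c "
from h import *
go([.5972,.3177,.048])"
```

```text
time: 16.9
tool_pos: [0.5975, 0.3181, 0.0829]
ee_rot: [3.141, 0.001, 3.141]
wrist_force: [-0.0, -1.4, -0.4]
width: 0.0332
t 16.90 pos [0.5975 0.3181 0.0829] rpy [3.1412e+00 1.2000e-03 3.1413e+00] w 0.0332 F [-0.  -1.4 -0.4]
units d [ 0.01 -0.02  1.4 ] r [ 0.    0.01 -0.  ]
```

```bash
python3 -m inch '[{"grip":0,"dx":0.01,"dy":-0.02,"dz":0.12,"rx":0,"ry":0.01,"rz":0},{"grip":0,"dx":0.01,"dy":0,"dz":0.15,"rx":0,"ry":0.01,"rz":0},{"grip":0,"dx":0,"dy":0,"dz":0.15,"rx":0,"ry":0,"rz":0}]'
python3 -c "
from h import *
go([.5972,.3177,.048])"
```

```text
time: 17.27
tool_pos: [0.5971, 0.3178, 0.072]
ee_rot: [3.141, -0.0, 3.141]
wrist_force: [0.3, 0.1, -0.9]
width: 0.0328
t 17.27 pos [0.5971 0.3178 0.072 ] rpy [ 3.1410e+00 -1.0000e-04  3.1415e+00] w 0.0328 F [ 0.3  0.1 -0.9]
units d [-0.01 -0.01  0.96] r [ 0.01 -0.   -0.  ]
```

Sliding freely on the shaft (no contact forces). Continue.

```bash
python3 -m inch '[{"grip":0,"dx":0,"dy":0,"dz":0.2,"rx":0,"ry":0,"rz":0},{"grip":0,"dx":0,"dy":0,"dz":0.2,"rx":0,"ry":0,"rz":0},{"grip":0,"dx":0,"dy":0,"dz":0.2,"rx":0,"ry":0,"rz":0}]'
python3 -c "
from h import *
go([.5972,.3177,.048])"
```

```text
time: 17.65
tool_pos: [0.597, 0.3178, 0.0559]
ee_rot: [3.141, -0.0, 3.142]
wrist_force: [-0.7, -0.5, -0.4]
width: 0.0332
t 17.65 pos [0.597  0.3178 0.0559] rpy [ 3.1410e+00 -1.0000e-04  3.1416e+00] w 0.0332 F [-0.7 -0.5 -0.4]
units d [-0.01 -0.01  0.32] r [ 0.01 -0.   -0.  ]
```

```bash
python3 -m inch '[{"grip":0,"dx":0,"dy":0,"dz":0.15,"rx":0,"ry":0,"rz":0},{"grip":0,"dx":0,"dy":0,"dz":0.1,"rx":0,"ry":0,"rz":0}]';python3 -m inch '[{"grip":0,"dx":0,"dy":0,"dz":0.06,"rx":0,"ry":0,"rz":0}]';python3 -m inch '[{"grip":0,"dx":0,"dy":0,"dz":0.03,"rx":0,"ry":0,"rz":0}]'
```

```text
time: 17.9
tool_pos: [0.5968, 0.3177, 0.0487]
ee_rot: [3.141, -0.001, 3.141]
wrist_force: [0.2, -0.7, -0.3]
width: 0.033
time: 18.02
tool_pos: [0.5968, 0.3177, 0.0477]
ee_rot: [3.141, -0.001, 3.142]
wrist_force: [-2.3, -0.7, 5.9]
width: 0.0332
time: 18.15
tool_pos: [0.5968, 0.3177, 0.0478]
ee_rot: [3.141, -0.001, 3.142]
wrist_force: [-1.5, -1.0, 3.1]
width: 0.0331
```

```bash
python3 -m inch '[{"grip":0.55,"dx":0,"dy":0,"dz":0,"rx":0,"ry":0,"rz":0},{"grip":0.55,"dx":0,"dy":0,"dz":0,"rx":0,"ry":0,"rz":0},{"grip":0.6,"dx":0,"dy":0,"dz":-0.6,"rx":0,"ry":0,"rz":0},{"grip":0.6,"dx":0,"dy":0,"dz":-1,"rx":0,"ry":0,"rz":0},{"grip":0.6,"dx":0,"dy":0,"dz":-1,"rx":0,"ry":0,"rz":0},{"grip":0.6,"dx":0.3,"dy":-0.5,"dz":-0.6,"rx":0,"ry":0,"rz":0},{"grip":0.6,"dx":0.5,"dy":-1,"dz":0,"rx":0,"ry":0,"rz":0},{"grip":0.6,"dx":0.5,"dy":-1,"dz":0,"rx":0,"ry":0,"rz":0},{"grip":0.6,"dx":0.5,"dy":-1,"dz":0,"rx":0,"ry":0,"rz":0},{"grip":0.6,"dx":0.5,"dy":-1,"dz":0,"rx":0,"ry":0,"rz":0},{"grip":0.6,"dx":0.5,"dy":-1,"dz":0,"rx":0,"ry":0,"rz":0},{"grip":0.65,"dx":0.5,"dy":-1,"dz":0,"rx":0,"ry":0,"rz":0}]'
python3 -c "
from h import *
go([.467,.046,.08])"
```

```text
time: 19.65
tool_pos: [0.5106, 0.1479, 0.1356]
ee_rot: [3.141, 0.006, -3.141]
wrist_force: [0.5, -0.1, -0.4]
width: 0.0609
t 19.65 pos [0.5106 0.1479 0.1356] rpy [ 3.1411  0.0058 -3.1406] w 0.0609 F [ 0.5 -0.1 -0.4]
units d [ 1.76 -4.08  2.21] r [0.01 0.07 0.01]
```

```bash
python3 -m inch '[{"grip":0.7,"dx":0.4,"dy":-1,"dz":0.1,"rx":0,"ry":0.05,"rz":0},{"grip":0.7,"dx":0.4,"dy":-1,"dz":0.4,"rx":0,"ry":0,"rz":0},{"grip":0.7,"dx":0.4,"dy":-1,"dz":0.5,"rx":0,"ry":0,"rz":0},{"grip":0.7,"dx":0.4,"dy":-0.9,"dz":0.5,"rx":0,"ry":0,"rz":0},{"grip":0.7,"dx":0.1,"dy":-0.1,"dz":0.4,"rx":0,"ry":0,"rz":0}]'
python3 -c "
from h import *
p=snap('wrist','w11.png'); v=loc(p,'small_bearing')
go([v[0][0]+.0008,v[0][1]+.0009,.016])"
```

```text
time: 20.27
tool_pos: [0.464, 0.0413, 0.09]
ee_rot: [-3.141, 0.007, 3.139]
wrist_force: [-0.1, 0.2, -0.0]
width: 0.0655
small_bearing 0.94 xy [0.4652 0.0484] bb [299, 220, 356, 277] exp [299. 219. 356. 278.]
t 20.38 pos [0.4637 0.0424 0.0892] rpy [-3.1414  0.0046  3.1401] w 0.0657 F [-0.1 -0.2  0.1]
units d [-0.08  0.28  2.93] r [-0.    0.05 -0.02]
```

View pics/w11.png

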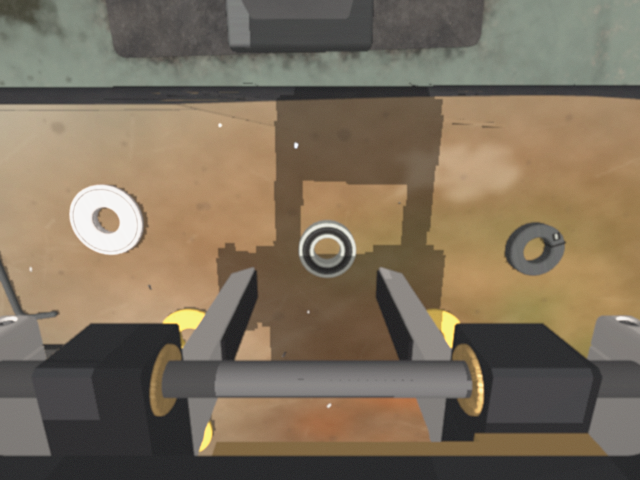

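```bash
python3 -m inch '[{"grip":0.7,"dx":-0.08,"dy":0.26,"dz":0.9,"rx":0,"ry":0.05,"rz":-0.02},{"grip":0.7,"dx":0,"dy":0,"dz":0.9,"rx":0,"ry":0,"rz":0},{"grip":0.7,"dx":0,"dy":0,"dz":0.5,"rx":0,"ry":0,"rz":0}]'
python3 -c "
from h import *
p=snap('wrist'); v=loc(p,'small_bearing')
go([v[0][0]+.0008,v[0][1]+.0009,.016])"
```

```text
time: 20.75
tool_pos: [0.4692, 0.0513, 0.0335]
ee_rot: [3.141, 0.008, -3.139]
wrist_force: [0.7, 0.6, -0.1]
width: 0.066
small_bearing 0.64 xy [0.4648 0.0482] bb [277, 233, 348, 305] exp [276. 232. 349. 306.]
t 20.85 pos [0.4684 0.0511 0.0329] rpy [ 3.1407  0.0054 -3.1393] w 0.0659 F [-0.3 -0.2 -0.5]
units d [ 0.11 -0.08  0.68] r [0.01 0.06 0.03]
```

```bash
python3 -m inch '[{"grip":0.7,"dx":0.1,"dy":-0.08,"dz":0.35,"rx":0,"ry":0.05,"rz":0.03},{"grip":0.7,"dx":0,"dy":0,"dz":0.28,"rx":0,"ry":0,"rz":0}]'
python3 -c "
from h import *
go([.4657,.0492,.016])"
```

```text
time: 21.1
tool_pos: [0.4675, 0.0493, 0.0183]
ee_rot: [3.141, 0.005, -3.141]
wrist_force: [0.4, -0.1, -0.6]
width: 0.0661
t 21.10 pos [0.4675 0.0493 0.0183] rpy [ 3.1407  0.0045 -3.1414] w 0.0661 F [ 0.4 -0.1 -0.6]
units d [ 0.07 -0.    0.09] r [0.01 0.05 0.  ]
```

```bash
python3 -m inch '[{"grip":0,"dx":0.07,"dy":0,"dz":0.1,"rx":0,"ry":0.05,"rz":0},{"grip":0,"dx":0,"dy":0,"dz":0,"rx":0,"ry":0,"rz":0},{"grip":0,"dx":0,"dy":0,"dz":0,"rx":0,"ry":0,"rz":0},{"grip":0,"dx":0,"dy":0,"dz":0,"rx":0,"ry":0,"rz":0}]'
python3 -c "
from h import *
p=snap('wrist'); v=loc(p,'small_bearing')
go([v[0][0],v[0][1],.016])"
```

```text
time: 21.6
tool_pos: [0.4659, 0.0492, 0.0159]
ee_rot: [3.141, 0.0, 3.141]
wrist_force: [1.1, -0.2, -0.5]
width: 0.0417
small_bearing 0.84 xy [0.4646 0.0483] bb [278, 247, 355, 326] exp [276. 246. 357. 327.]
t 21.70 pos [0.4659 0.0492 0.0159] rpy [3.1406e+00 5.0000e-04 3.1413e+00] w 0.0412 F [ 0.4 -0.1 -0.7]
units d [ 0.05 -0.03 -0.  ] r [ 0.01  0.01 -0.  ]
```

```bash
python3 -m inch '[{"grip":0,"dx":0,"dy":0,"dz":-1,"rx":0,"ry":0,"rz":0},{"grip":0,"dx":0,"dy":0,"dz":-1,"rx":0,"ry":0,"rz":0},{"grip":0,"dx":-0.2,"dy":0.5,"dz":-1,"rx":0,"ry":0,"rz":0},{"grip":0,"dx":-0.5,"dy":1,"dz":-0.8,"rx":0,"ry":0,"rz":0},{"grip":0,"dx":-0.5,"dy":1,"dz":0,"rx":0,"ry":0,"rz":0},{"grip":0,"dx":-0.5,"dy":1,"dz":0,"rx":0,"ry":0,"rz":0},{"grip":0,"dx":-0.5,"dy":1,"dz":0,"rx":0,"ry":0,"rz":0},{"grip":0,"dx":-0.5,"dy":1,"dz":0,"rx":0,"ry":0,"rz":0},{"grip":0,"dx":-0.5,"dy":1,"dz":0,"rx":0,"ry":0,"rz":0},{"grip":0,"dx":-0.5,"dy":1,"dz":0,"rx":0,"ry":0,"rz":0},{"grip":0,"dx":-0.5,"dy":1,"dz":0,"rx":0,"ry":0,"rz":0},{"grip":0,"dx":-0.5,"dy":1,"dz":0,"rx":0,"ry":0,"rz":0}]'
python3 -c "
from h import *
go([.5976,.3178,.098])"
```

```text
time: 23.2
tool_pos: [0.5866, 0.2923, 0.1137]
ee_rot: [3.141, 0.0, 3.138]
wrist_force: [0.7, 0.1, 0.5]
width: 0.0417
t 23.20 pos [0.5866 0.2923 0.1137] rpy [3.1412 0.     3.1377] w 0.0417 F [0.7 0.1 0.5]
units d [-0.44  1.02  0.63] r [ 0.    0.   -0.04]
```

```bash
python3 -m inch '[{"grip":0,"dx":-0.35,"dy":0.75,"dz":0.1,"rx":0,"ry":0,"rz":-0.04},{"grip":0,"dx":-0.05,"dy":0.1,"dz":0.2,"rx":0,"ry":0,"rz":0},{"grip":0,"dx":0,"dy":0,"dz":0.2,"rx":0,"ry":0,"rz":0}]'
python3 - <<'E'
from ov import *
go([.5976,.3178,.097])
p=snap('wrist'); o=robot.get_obs(); go([.5976,.3178,.097])
ov(p,o['tool_pos'],[-.0013,-.0009],[.5963,.3168],.0102,.021,.012,o['tool_pos'][2]-.016,'w12.png')
E
```

```text
time: 23.58
tool_pos: [0.597, 0.3152, 0.0997]
ee_rot: [-3.141, -0.001, -3.14]
wrist_force: [0.3, -0.3, -0.6]
width: 0.0414
t 23.57 pos [0.597  0.3152 0.0997] rpy [-3.1413e+00 -9.0000e-04 -3.1400e+00] w 0.0414 F [ 0.3 -0.3 -0.6]
units d [-0.02  0.1   0.11] r [-0.   -0.01  0.02]
t 23.62 pos [0.5965 0.3149 0.0987] rpy [-3.1408e+00 -2.3000e-03 -3.1403e+00] w 0.0410 F [-0.7  0.2 -1. ]
units d [-0.04  0.12  0.07] r [-0.01 -0.03  0.02]
```

View pics/w12.png

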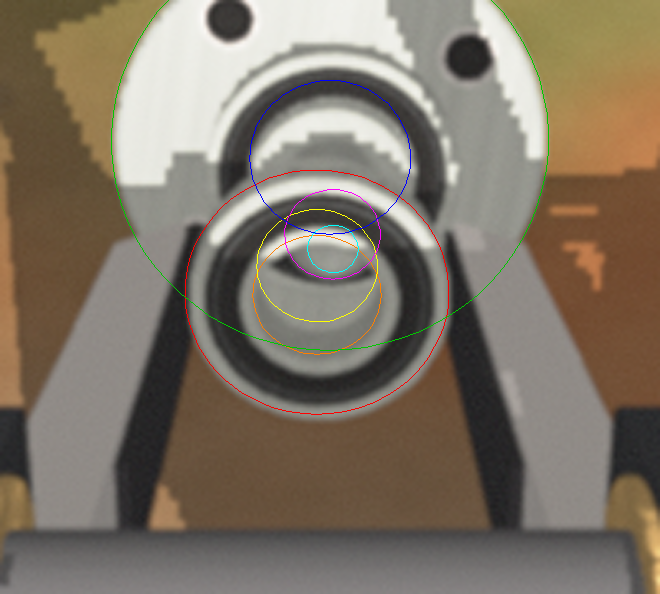

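```bash
python3 -m inch '[{"grip":0,"dx":-0.04,"dy":0.11,"dz":0.15,"rx":0,"ry":-0.03,"rz":0.02},{"grip":0,"dx":0,"dy":0,"dz":0.15,"rx":0,"ry":0,"rz":0},{"grip":0,"dx":0,"dy":0,"dz":0.1,"rx":0,"ry":0,"rz":0}]'
python3 -c "
from h import *
go([.5974,.3178,.057])"
```

```text
time: 24.0
tool_pos: [0.5972, 0.316, 0.0883]
ee_rot: [-3.14, 0.0, 3.139]
wrist_force: [0.1, -0.4, -0.9]
width: 0.0413
t 24.00 pos [0.5972 0.316  0.0883] rpy [-3.1403e+00  1.0000e-04  3.1392e+00] w 0.0413 F [ 0.1 -0.4 -0.9]
units d [-0.01  0.07  1.25] r [-0.01  0.   -0.03]
```

```bash
python3 -m inch '[{"grip":0,"dx":-0.01,"dy":0.07,"dz":0.08,"rx":0,"ry":0,"rz":-0.03},{"grip":0,"dx":0,"dy":0.01,"dz":0.1,"rx":0,"ry":0,"rz":0}]'
python3 -c "
from h import *
go([.5974,.3178,.057])"
```

```text
time: 24.25
tool_pos: [0.5975, 0.3179, 0.0839]
ee_rot: [-3.141, 0.001, -3.141]
wrist_force: [0.5, 0.2, -0.9]
width: 0.0415
t 24.25 pos [0.5975 0.3179 0.0839] rpy [-3.1405e+00  7.0000e-04 -3.1415e+00] w 0.0415 F [ 0.5  0.2 -0.9]
units d [ 0.01 -0.    1.08] r [-0.01  0.01  0.  ]
```

```bash
python3 -m inch '[{"grip":0,"dx":0,"dy":0,"dz":0.15,"rx":0,"ry":0.01,"rz":0},{"grip":0,"dx":0,"dy":0,"dz":0.15,"rx":0,"ry":0,"rz":0}]'; python3 -m inch '[{"grip":0,"dx":0,"dy":0,"dz":0.2,"rx":0,"ry":0,"rz":0},{"grip":0,"dx":0,"dy":0,"dz":0.2,"rx":0,"ry":0,"rz":0}]'
python3 -c "
from h import *
go([.5974,.3178,.057])"
```

```text
time: 24.5
tool_pos: [0.5977, 0.318, 0.0761]
ee_rot: [-3.141, 0.0, -3.141]
wrist_force: [-0.1, 0.1, -0.3]
width: 0.0417
time: 24.75
tool_pos: [0.5977, 0.318, 0.0655]
ee_rot: [-3.141, 0.0, -3.141]
wrist_force: [0.5, 0.4, 0.3]
width: 0.0417
t 24.75 pos [0.5977 0.318  0.0655] rpy [-3.1407e+00  2.0000e-04 -3.1414e+00] w 0.0417 F [0.5 0.4 0.3]
units d [ 0.01 -0.01  0.34] r [-0.01  0.    0.  ]
```

```bash
python3 -m inch '[{"grip":0,"dx":0.01,"dy":0,"dz":0.16,"rx":0,"ry":0,"rz":0},{"grip":0,"dx":0,"dy":0,"dz":0.1,"rx":0,"ry":0,"rz":0}]';python3 -m inch '[{"grip":0,"dx":0,"dy":0,"dz":0.06,"rx":0,"ry":0,"rz":0}]';python3 -m inch '[{"grip":0,"dx":0,"dy":0,"dz":0.04,"rx":0,"ry":0,"rz":0}]'
```

```text
time: 25.0
tool_pos: [0.5971, 0.3179, 0.0579]
ee_rot: [-3.14, -0.001, -3.141]
wrist_force: [0.3, 0.2, -1.0]
width: 0.0416
time: 25.12
tool_pos: [0.5971, 0.3179, 0.0567]
ee_rot: [-3.14, -0.001, -3.141]
wrist_force: [-1.9, -2.0, 5.3]
width: 0.0416
time: 25.25
tool_pos: [0.5972, 0.3179, 0.0567]
ee_rot: [-3.14, -0.0, -3.141]
wrist_force: [-2.4, -1.2, 4.3]
width: 0.0413
```

```bash
python3 -m inch '[{"grip":0.65,"dx":0,"dy":0,"dz":0,"rx":0,"ry":0,"rz":0},{"grip":0.65,"dx":0,"dy":0,"dz":0,"rx":0,"ry":0,"rz":0},{"grip":0.65,"dx":0,"dy":0,"dz":-0.6,"rx":0,"ry":0,"rz":0},{"grip":0.65,"dx":0,"dy":0,"dz":-1,"rx":0,"ry":0,"rz":0},{"grip":0.65,"dx":0,"dy":0,"dz":-1,"rx":0,"ry":0,"rz":0},{"grip":0.8,"dx":0.2,"dy":-0.5,"dz":-0.6,"rx":0,"ry":0,"rz":0},{"grip":0.8,"dx":0.35,"dy":-1,"dz":0,"rx":0,"ry":0,"rz":0},{"grip":0.8,"dx":0.35,"dy":-1,"dz":0,"rx":0,"ry":0,"rz":0},{"grip":0.8,"dx":0.35,"dy":-1,"dz":0,"rx":0,"ry":0,"rz":0},{"grip":0.8,"dx":0.35,"dy":-1,"dz":0,"rx":0,"ry":0,"rz":0},{"grip":0.8,"dx":0.35,"dy":-1,"dz":0,"rx":0,"ry":0,"rz":0},{"grip":0.8,"dx":0.35,"dy":-1,"dz":0,"rx":0,"ry":0,"rz":0}]'
python3 -m inch '[{"grip":0.8,"dx":0.35,"dy":-1,"dz":0,"rx":0,"ry":0,"rz":0},{"grip":0.8,"dx":0.35,"dy":-1,"dz":0,"rx":0,"ry":0,"rz":0},{"grip":0.8,"dx":0.35,"dy":-1,"dz":0,"rx":0,"ry":0,"rz":0},{"grip":0.8,"dx":0.35,"dy":-1,"dz":0,"rx":0,"ry":0,"rz":0},{"grip":0.8,"dx":0.35,"dy":-1,"dz":0.1,"rx":0,"ry":0,"rz":0},{"grip":0.8,"dx":0.35,"dy":-1,"dz":0.2,"rx":0,"ry":0,"rz":0},{"grip":0.8,"dx":0.35,"dy":-1,"dz":0.3,"rx":0,"ry":0,"rz":0},{"grip":0.8,"dx":0.35,"dy":-1,"dz":0.4,"rx":0,"ry":0,"rz":0},{"grip":0.8,"dx":0.35,"dy":-1,"dz":0.4,"rx":0,"ry":0,"rz":0}]'
python3 -c "
from h import *
go([.446,-.114,.08])"
```

```text
time: 26.75
tool_pos: [0.5375, 0.1481, 0.1449]
ee_rot: [-3.14, 0.006, -3.14]
wrist_force: [-0.0, 0.1, 0.7]
width: 0.0749
time: 27.88
tool_pos: [0.4513, -0.0893, 0.1139]
ee_rot: [-3.136, 0.013, 3.139]
wrist_force: [-0.3, 0.1, 0.5]
width: 0.0751
t 27.88 pos [ 0.4513 -0.0893  0.1139] rpy [-3.1361  0.0126  3.1392] w 0.0751 F [-0.3  0.1  0.5]
units d [ 0.23 -0.98  1.36] r [-0.06  0.14 -0.03]
```

```bash
python3 -m inch '[{"grip":0.8,"dx":0.15,"dy":-0.8,"dz":0.6,"rx":-0.06,"ry":0.14,"rz":0},{"grip":0.8,"dx":0,"dy":-0.1,"dz":0.6,"rx":0,"ry":0,"rz":0}]'
python3 -c "
from h import *
p=snap('wrist','w13.png'); v=loc(p,'dust_disc')
go([v[0][0]+.0008,v[0][1]+.0009,.017])"
```

```text
time: 28.12
tool_pos: [0.4463, -0.1145, 0.0844]
ee_rot: [-3.14, 0.003, 3.136]
wrist_force: [0.5, 0.4, 0.5]
width: 0.0754
dust_disc 0.78 xy [ 0.4432 -0.1139] bb [284, 211, 353, 279] exp [283. 210. 354. 280.]
dust_disc 0.6 xy [ 0.5265 -0.065 ] bb [353, 332, 409, 359] exp [348. 315. 414. 376.]
dust_disc 0.56 xy [ 0.6127 -0.0796] bb [334, 427, 385, 441] exp [329. 407. 390. 461.]
t 28.23 pos [ 0.4451 -0.1129  0.0828] rpy [ 3.1411e+00 -1.6000e-03  3.1371e+00] w 0.0748 F [-0.4 -0.2 -0. ]
units d [ 0.04 -0.01  2.63] r [ 0.01 -0.02 -0.05]
```

View pics/w13.png

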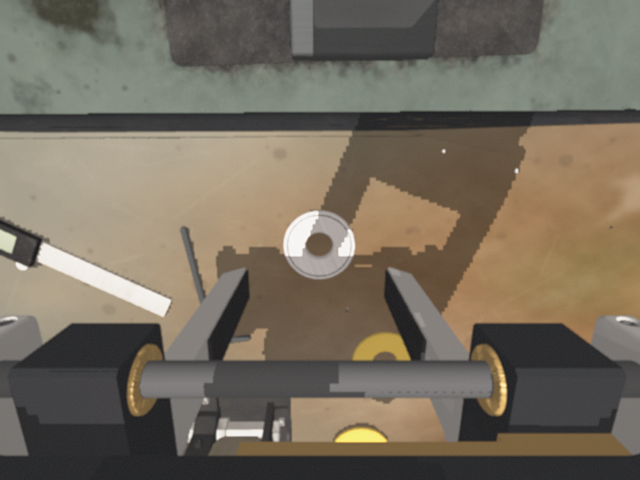

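```bash
python3 -m inch '[{"grip":0.8,"dx":0.04,"dy":-0.01,"dz":0.9,"rx":0,"ry":-0.02,"rz":-0.05},{"grip":0.8,"dx":0,"dy":0,"dz":0.7,"rx":0,"ry":0,"rz":0},{"grip":0.8,"dx":0,"dy":0,"dz":0.4,"rx":0,"ry":0,"rz":0}]'
python3 -c "
from h import *
p=snap('wrist'); v=loc(p,'dust_disc')
go([v[0][0]+.0008,v[0][1]+.0009,.016])"
```

```text
time: 28.6
tool_pos: [0.4459, -0.1113, 0.0338]
ee_rot: [-3.141, 0.005, -3.139]
wrist_force: [-0.3, -0.2, -0.4]
width: 0.0753
dust_disc 0.94 xy [ 0.4425 -0.1136] bb [271, 229, 357, 310] exp [269. 227. 359. 312.]
dust_disc 0.65 xy [ 0.5491 -0.0611] bb [354, 397, 431, 441] exp [353. 385. 432. 453.]
t 28.70 pos [ 0.4452 -0.1112  0.0334] rpy [ 3.1412  0.0033 -3.139 ] w 0.0752 F [ 0.4 -0.6 -0.3]
units d [ 0.08 -0.06  0.69] r [0.   0.04 0.03]
```

```bash
python3 -m inch '[{"grip":0.8,"dx":0.07,"dy":-0.06,"dz":0.35,"rx":0,"ry":0.04,"rz":0.03},{"grip":0.8,"dx":0,"dy":0,"dz":0.26,"rx":0,"ry":0,"rz":0}]'
python3 -c "
from h import *
go([.4433,-.1127,.016])"
```

```text
time: 28.95
tool_pos: [0.4448, -0.1129, 0.0191]
ee_rot: [-3.141, 0.003, -3.141]
wrist_force: [-0.7, 0.2, -0.4]
width: 0.0752
t 28.95 pos [ 0.4448 -0.1129  0.0191] rpy [-3.1408e+00  2.9000e-03 -3.1410e+00] w 0.0752 F [-0.7  0.2 -0.4]
units d [0.06 0.01 0.12] r [-0.01  0.03  0.01]
```

```bash
python3 -m inch '[{"grip":0.7,"dx":0.06,"dy":0.01,"dz":0.12,"rx":0,"ry":0.03,"rz":0},{"grip":0.6,"dx":0,"dy":0,"dz":0.02,"rx":0,"ry":0,"rz":0}]'
python3 -c "
from h import *
go([.4433,-.1127,.016])"
```

```text
time: 29.2
tool_pos: [0.4432, -0.1127, 0.0151]
ee_rot: [-3.141, -0.0, -3.141]
wrist_force: [0.5, 0.4, 0.0]
width: 0.0591
t 29.20 pos [ 0.4432 -0.1127  0.0151] rpy [-3.1409e+00 -2.0000e-04 -3.1412e+00] w 0.0591 F [0.5 0.4 0. ]
units d [-0.   -0.   -0.03] r [-0.01 -0.    0.  ]
```

```bash
python3 -m inch '[{"grip":0,"dx":0,"dy":0,"dz":-0.03,"rx":0,"ry":0,"rz":0},{"grip":0,"dx":0,"dy":0,"dz":0,"rx":0,"ry":0,"rz":0},{"grip":0,"dx":0,"dy":0,"dz":0,"rx":0,"ry":0,"rz":0}]'
python3 -c "
from h import *
p=snap('wrist','w14.png'); v=loc(p,'dust_disc')
go([v[0][0],v[0][1],.016])"
```

```text
time: 29.58
tool_pos: [0.4434, -0.1128, 0.0162]
ee_rot: [-3.141, 0.0, -3.141]
wrist_force: [-0.2, 0.4, -0.3]
width: 0.0504
dust_disc 0.91 xy [ 0.4431 -0.1137] bb [270, 242, 363, 331] exp [268. 241. 365. 332.]
dust_disc 0.6 xy [ 0.5305 -0.0756] bb [359, 399, 400, 441] exp [336. 382. 423. 458.]
t 29.68 pos [ 0.4434 -0.1128  0.0163] rpy [-3.1407e+00  4.0000e-04 -3.1413e+00] w 0.0506 F [-0.1  0.7 -0.3]
units d [ 0.01 -0.03  0.01] r [-0.01  0.    0.  ]
```

View pics/w14.png

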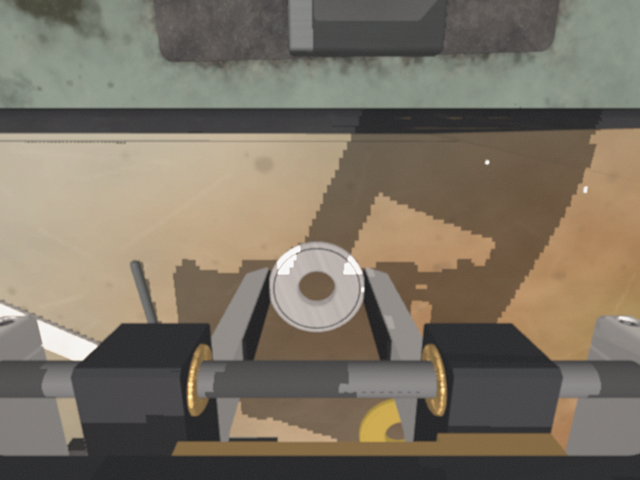

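```bash
python3 -m inch '[{"grip":0,"dx":0,"dy":0,"dz":-1,"rx":0,"ry":0,"rz":0},{"grip":0,"dx":0,"dy":0,"dz":-1,"rx":0,"ry":0,"rz":0},{"grip":0,"dx":-0.2,"dy":0.5,"dz":-1,"rx":0,"ry":0,"rz":0},{"grip":0,"dx":-0.35,"dy":1,"dz":-1,"rx":0,"ry":0,"rz":0},{"grip":0,"dx":-0.35,"dy":1,"dz":0,"rx":0,"ry":0,"rz":0},{"grip":0,"dx":-0.35,"dy":1,"dz":0,"rx":0,"ry":0,"rz":0},{"grip":0,"dx":-0.35,"dy":1,"dz":0,"rx":0,"ry":0,"rz":0},{"grip":0,"dx":-0.35,"dy":1,"dz":0,"rx":0,"ry":0,"rz":0},{"grip":0,"dx":-0.35,"dy":1,"dz":0,"rx":0,"ry":0,"rz":0},{"grip":0,"dx":-0.35,"dy":1,"dz":0,"rx":0,"ry":0,"rz":0}]'
python3 -c "
from h import *
go([.5968,.3178,.1])"
```

```text
time: 30.92
tool_pos: [0.5115, 0.079, 0.1197]
ee_rot: [-3.141, 0.001, 3.137]
wrist_force: [0.2, 0.1, 0.0]
width: 0.0505
t 30.93 pos [0.5115 0.079  0.1197] rpy [-3.1409e+00  1.3000e-03  3.1375e+00] w 0.0505 F [0.2 0.1 0. ]
units d [-3.37  9.56  0.78] r [-0.01  0.02 -0.05]
```

```bash
python3 -m inch '[{"grip":0,"dx":-0.35,"dy":1,"dz":0,"rx":0,"ry":0,"rz":-0.03},{"grip":0,"dx":-0.35,"dy":1,"dz":0,"rx":0,"ry":0,"rz":0},{"grip":0,"dx":-0.35,"dy":1,"dz":0,"rx":0,"ry":0,"rz":0},{"grip":0,"dx":-0.35,"dy":1,"dz":0,"rx":0,"ry":0,"rz":0},{"grip":0,"dx":-0.35,"dy":1,"dz":0,"rx":0,"ry":0,"rz":0},{"grip":0,"dx":-0.35,"dy":1,"dz":0,"rx":0,"ry":0,"rz":0},{"grip":0,"dx":-0.35,"dy":1,"dz":0,"rx":0,"ry":0,"rz":0},{"grip":0,"dx":-0.35,"dy":1,"dz":0,"rx":0,"ry":0,"rz":0},{"grip":0,"dx":-0.25,"dy":0.8,"dz":0,"rx":0,"ry":0,"rz":0}]'
python3 -c "
from h import *
go([.5968,.3178,.1])"
```

```text
time: 32.05
tool_pos: [0.5896, 0.3068, 0.1174]
ee_rot: [-3.14, -0.001, 3.141]
wrist_force: [0.1, -0.3, -0.8]
width: 0.0505
t 32.05 pos [0.5896 0.3068 0.1174] rpy [-3.1396e+00 -1.3000e-03  3.1410e+00] w 0.0505 F [ 0.1 -0.3 -0.8]
units d [-0.29  0.44  0.7 ] r [-0.02 -0.01 -0.01]
```

```bash
python3 -m inch '[{"grip":0,"dx":-0.2,"dy":0.2,"dz":0.2,"rx":0,"ry":0,"rz":0},{"grip":0,"dx":-0.05,"dy":0.05,"dz":0.2,"rx":0,"ry":0,"rz":0},{"grip":0,"dx":0,"dy":0,"dz":0.15,"rx":0,"ry":0,"rz":0}]'
python3 - <<'E'
from ov import *
go([.5968,.3178,.1])
p=snap('wrist'); o=robot.get_obs(); go([.5968,.3178,.1])
z=o['tool_pos'][2]-.016
ov(p,o['tool_pos'],[-.0004,-.0009],[.5963,.3168],.0102,.026,.008,z,'w15.png')
E
```

```text
time: 32.42
tool_pos: [0.5959, 0.3132, 0.1018]
ee_rot: [-3.138, -0.003, -3.141]
wrist_force: [0.3, -0.1, -0.9]
width: 0.0503
t 32.42 pos [0.5959 0.3132 0.1018] rpy [-3.1383e+00 -2.6000e-03 -3.1411e+00] w 0.0503 F [ 0.3 -0.1 -0.9]
units d [-0.03  0.19  0.07] r [-0.04 -0.03  0.01]
t 32.48 pos [0.5956 0.3129 0.1011] rpy [-3.1378 -0.0037 -3.1413] w 0.0507 F [-0.7  0.1 -1.8]
units d [-0.05  0.2   0.04] r [-0.04 -0.04  0.  ]
```

View pics/w15.png

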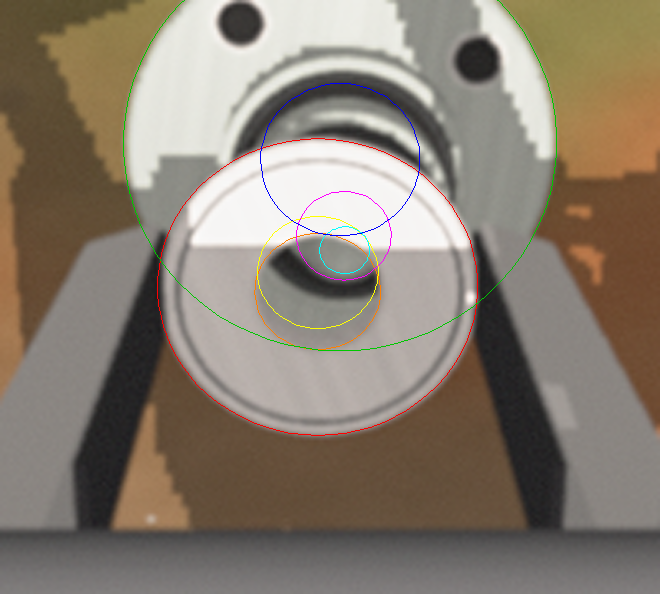

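```bash
python3 -m inch '[{"grip":0,"dx":-0.05,"dy":0.19,"dz":0.1,"rx":-0.04,"ry":-0.04,"rz":0},{"grip":0,"dx":0,"dy":0,"dz":0.15,"rx":0,"ry":0,"rz":0}]'
python3 -c "
from h import *
go([.5968,.3178,.069])"
```

```text
time: 32.72
tool_pos: [0.597, 0.317, 0.0949]
ee_rot: [3.142, 0.0, 3.141]
wrist_force: [-0.4, -0.6, 0.2]
width: 0.0506
t 32.73 pos [0.597  0.317  0.0949] rpy [3.1416e+00 4.0000e-04 3.1406e+00] w 0.0506 F [-0.4 -0.6  0.2]
units d [0.01 0.03 1.04] r [ 0.    0.01 -0.01]
```

```bash
python3 -m inch '[{"grip":0,"dx":0.01,"dy":0.03,"dz":0.12,"rx":0,"ry":0.01,"rz":0},{"grip":0,"dx":0,"dy":0,"dz":0.12,"rx":0,"ry":0,"rz":0}]'
python3 -c "
from h import *
go([.5968,.3178,.069])"
```

```text
time: 32.98
tool_pos: [0.5967, 0.3175, 0.0887]
ee_rot: [3.142, -0.0, 3.14]
wrist_force: [0.1, -0.1, -0.5]
width: 0.0505
t 32.98 pos [0.5967 0.3175 0.0887] rpy [ 3.1416e+00 -3.0000e-04  3.1404e+00] w 0.0505 F [ 0.1 -0.1 -0.5]
units d [-0.    0.01  0.79] r [ 0.   -0.   -0.01]
```

```bash
python3 -m inch '[{"grip":0,"dx":0,"dy":0.01,"dz":0.12,"rx":0,"ry":0,"rz":0},{"grip":0,"dx":0,"dy":0,"dz":0.15,"rx":0,"ry":0,"rz":0}]';python3 -m inch '[{"grip":0,"dx":0,"dy":0,"dz":0.15,"rx":0,"ry":0,"rz":0},{"grip":0,"dx":0,"dy":0,"dz":0.15,"rx":0,"ry":0,"rz":0}]'
python3 -c "
from h import *
go([.5968,.3178,.069])"
```

```text
time: 33.22
tool_pos: [0.5968, 0.3178, 0.0817]
ee_rot: [3.141, -0.0, 3.14]
wrist_force: [0.4, 0.2, -0.3]
width: 0.0508
time: 33.48
tool_pos: [0.5967, 0.3178, 0.0736]
ee_rot: [3.142, -0.0, 3.14]
wrist_force: [-0.3, -0.1, -0.5]
width: 0.0503
t 33.48 pos [0.5967 0.3178 0.0736] rpy [ 3.1416e+00 -1.0000e-04  3.1405e+00] w 0.0503 F [-0.3 -0.1 -0.5]
units d [-0.    0.    0.18] r [ 0.   -0.   -0.01]
```

```bash
python3 -m inch '[{"grip":0,"dx":0,"dy":0,"dz":0.12,"rx":0,"ry":0,"rz":0}]';python3 -m inch '[{"grip":0,"dx":0,"dy":0,"dz":0.06,"rx":0,"ry":0,"rz":0}]';python3 -m inch '[{"grip":0,"dx":0,"dy":0,"dz":0.05,"rx":0,"ry":0,"rz":0}]'
```

```text
time: 33.6
tool_pos: [0.5967, 0.3178, 0.0702]
ee_rot: [-3.142, -0.0, 3.14]
wrist_force: [-0.3, 0.7, -0.6]
width: 0.0502
time: 33.72
tool_pos: [0.5966, 0.3177, 0.0686]
ee_rot: [-3.141, -0.0, 3.14]
wrist_force: [-1.4, -0.1, 4.2]
width: 0.0504
time: 33.85
tool_pos: [0.5968, 0.3177, 0.0685]
ee_rot: [-3.142, 0.0, 3.14]
wrist_force: [-1.6, -1.1, 6.3]
width: 0.0506
```

```bash
python3 -m inch '[{"grip":0.7,"dx":0,"dy":0,"dz":0,"rx":0,"ry":0,"rz":0},{"grip":0.7,"dx":0,"dy":0,"dz":0,"rx":0,"ry":0,"rz":0},{"grip":0.7,"dx":0,"dy":0,"dz":-0.6,"rx":0,"ry":0,"rz":0},{"grip":0.7,"dx":0,"dy":0,"dz":-1,"rx":0,"ry":0,"rz":0},{"grip":0.7,"dx":0.5,"dy":-0.4,"dz":-0.6,"rx":0,"ry":0,"rz":0},{"grip":0.7,"dx":1,"dy":-0.9,"dz":0,"rx":0,"ry":0,"rz":0},{"grip":0.7,"dx":1,"dy":-0.9,"dz":0,"rx":0,"ry":0,"rz":0},{"grip":0.7,"dx":1,"dy":-0.9,"dz":0,"rx":0,"ry":0,"rz":0},{"grip":0.7,"dx":1,"dy":-0.9,"dz":0.4,"rx":0,"ry":0,"rz":0},{"grip":0.7,"dx":0.6,"dy":-0.5,"dz":0.5,"rx":0,"ry":0,"rz":0}]'
python3 -c "
from h import *
p=snap('wrist','w16.png'); v=loc(p,'clamp_collar')
go([v[0][0]+.0008,v[0][1]+.0009,.016])"
```

```text
time: 35.1
tool_pos: [0.4706, 0.2045, 0.1109]
ee_rot: [3.136, 0.015, 3.141]
wrist_force: [0.4, -0.3, -0.2]
width: 0.0655
clamp_collar 0.72 xy [0.4655 0.2043] bb [292, 207, 341, 256] exp [291. 206. 342. 257.]
t 35.20 pos [0.4694 0.2042 0.1094] rpy [3.1376 0.0114 3.141 ] w 0.0660 F [0.7 0.4 0.4]
units d [0.17 0.02 3.74] r [ 0.05  0.13 -0.01]
```

View pics/w16.png

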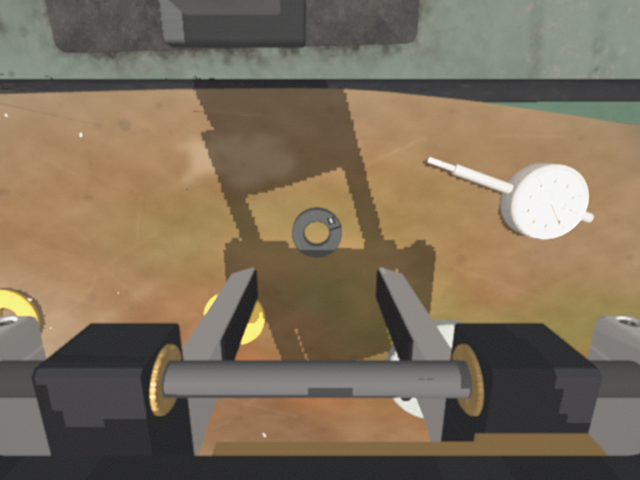

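```bash
python3 -m inch '[{"grip":0.7,"dx":0.15,"dy":0.02,"dz":0.9,"rx":0.05,"ry":0.13,"rz":0},{"grip":0.7,"dx":0,"dy":0,"dz":0.9,"rx":0,"ry":0,"rz":0},{"grip":0.7,"dx":0,"dy":0,"dz":0.9,"rx":0,"ry":0,"rz":0},{"grip":0.65,"dx":0,"dy":0,"dz":0.4,"rx":0,"ry":0,"rz":0}]'
python3 -c "
from h import *
p=snap('wrist'); v=loc(p,'clamp_collar')
go([v[0][0]+.0008,v[0][1]+.0009,.016])"
```

```text
time: 35.7
tool_pos: [0.4693, 0.2075, 0.0298]
ee_rot: [3.14, 0.004, -3.141]
wrist_force: [0.6, 0.3, -0.2]
width: 0.0617
clamp_collar 0.98 xy [0.466  0.2044] bb [278, 239, 347, 306] exp [277. 237. 348. 308.]
t 35.80 pos [0.4691 0.2073 0.0302] rpy [ 3.1402  0.0033 -3.1413] w 0.0607 F [ 0.5  0.1 -0.1]
units d [ 0.1  -0.08  0.57] r [0.02 0.04 0.  ]
```

```bash
python3 -m inch '[{"grip":0.65,"dx":0.1,"dy":-0.08,"dz":0.3,"rx":0,"ry":0.04,"rz":0},{"grip":0.65,"dx":0,"dy":0,"dz":0.24,"rx":0,"ry":0,"rz":0}]'
python3 -c "
from h import *
go([.4668,.2053,.016])"
```

```text
time: 36.05
tool_pos: [0.4681, 0.2059, 0.0176]
ee_rot: [3.139, 0.003, -3.141]
wrist_force: [-0.5, 0.2, -0.6]
width: 0.0608
t 36.05 pos [0.4681 0.2059 0.0176] rpy [ 3.1392e+00  2.7000e-03 -3.1409e+00] w 0.0608 F [-0.5  0.2 -0.6]
units d [ 0.05 -0.02  0.06] r [0.03 0.03 0.01]
```

```bash
python3 -m inch '[{"grip":0,"dx":0.05,"dy":-0.02,"dz":0.06,"rx":0.03,"ry":0.03,"rz":0},{"grip":0,"dx":0,"dy":0,"dz":0,"rx":0,"ry":0,"rz":0},{"grip":0,"dx":0,"dy":0,"dz":0,"rx":0,"ry":0,"rz":0},{"grip":0,"dx":0,"dy":0,"dz":0,"rx":0,"ry":0,"rz":0}]'
python3 -c "
from h import *
p=snap('wrist','w17.png'); v=loc(p,'clamp_collar')
go([v[0][0],v[0][1],.016])"
```

```text
time: 36.55
tool_pos: [0.4673, 0.2054, 0.0167]
ee_rot: [3.141, 0.001, -3.141]
wrist_force: [0.7, -0.1, 0.3]
width: 0.0389
clamp_collar 0.85 xy [0.466  0.2046] bb [280, 249, 353, 321] exp [279. 247. 354. 323.]
t 36.65 pos [0.4673 0.2054 0.0166] rpy [ 3.1415e+00  1.3000e-03 -3.1412e+00] w 0.0389 F [ 0.   0.8 -0.9]
units d [ 0.05 -0.03  0.03] r [0.   0.02 0.  ]
```

View pics/w17.png

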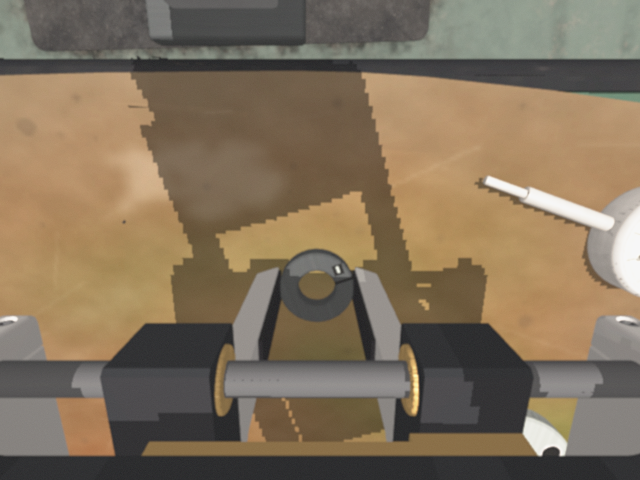

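```bash
python3 -m inch '[{"grip":0,"dx":0,"dy":0,"dz":-1,"rx":0,"ry":0.02,"rz":0},{"grip":0,"dx":0,"dy":0,"dz":-1,"rx":0,"ry":0,"rz":0},{"grip":0,"dx":0,"dy":0,"dz":-1,"rx":0,"ry":0,"rz":0},{"grip":0,"dx":-0.4,"dy":0.4,"dz":-1,"rx":0,"ry":0,"rz":0},{"grip":0,"dx":-1,"dy":0.9,"dz":0,"rx":0,"ry":0,"rz":0},{"grip":0,"dx":-1,"dy":0.9,"dz":0,"rx":0,"ry":0,"rz":0},{"grip":0,"dx":-1,"dy":0.9,"dz":0,"rx":0,"ry":0,"rz":0},{"grip":0,"dx":-1,"dy":0.9,"dz":0,"rx":0,"ry":0,"rz":0},{"grip":0,"dx":-0.4,"dy":0.3,"dz":0,"rx":0,"ry":0,"rz":0}]'
python3 -c "
from h import *
go([.5975,.3178,.102])"
```

```text
time: 37.78
tool_pos: [0.5899, 0.3154, 0.1194]
ee_rot: [-3.142, -0.001, 3.141]
wrist_force: [0.2, -0.5, 0.1]
width: 0.0391
t 37.77 pos [0.5899 0.3154 0.1194] rpy [-3.1415e+00 -8.0000e-04  3.1409e+00] w 0.0391 F [ 0.2 -0.5  0.1]
units d [-0.31  0.09  0.7 ] r [-0.   -0.01 -0.01]
```

```bash
python3 -m inch '[{"grip":0,"dx":-0.2,"dy":-0.1,"dz":0.2,"rx":0,"ry":0,"rz":0},{"grip":0,"dx":-0.05,"dy":0,"dz":0.2,"rx":0,"ry":0,"rz":0},{"grip":0,"dx":0,"dy":0,"dz":0.15,"rx":0,"ry":0,"rz":0}]'
python3 - <<'E'
from ov import *
go([.5975,.3178,.1])
p=snap('wrist'); o=robot.get_obs(); go([.5975,.3178,.1])
z=o['tool_pos'][2]-.0166
ov(p,o['tool_pos'],[-.0013,-.0008],[.5963,.3168],.0102,.02,.010,z,'w18.png')
E
```

```text
time: 38.15
tool_pos: [0.5961, 0.3123, 0.1038]
ee_rot: [-3.141, -0.002, 3.141]
wrist_force: [0.3, 0.1, -0.5]
width: 0.0389
t 38.15 pos [0.5961 0.3123 0.1038] rpy [-3.1406e+00 -2.4000e-03  3.1409e+00] w 0.0389 F [ 0.3  0.1 -0.5]
units d [-0.06  0.22  0.15] r [-0.01 -0.03 -0.01]
t 38.20 pos [0.5957 0.3122 0.1031] rpy [-3.1401 -0.0034  3.1408] w 0.0393 F [-0.7 -1.4 -1.7]
units d [-0.07  0.23  0.13] r [-0.02 -0.04 -0.01]
```

View pics/w18.png

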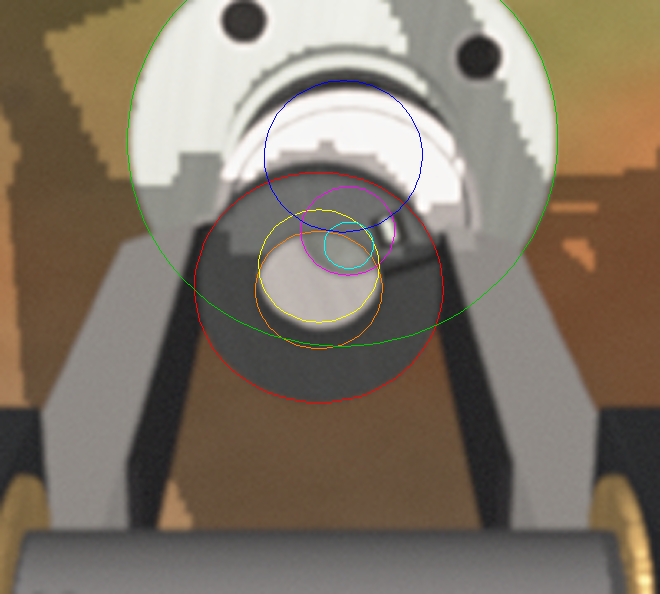

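```bash
python3 -m inch '[{"grip":0,"dx":-0.06,"dy":0.22,"dz":0.05,"rx":-0.01,"ry":-0.04,"rz":0},{"grip":0,"dx":0,"dy":0,"dz":0.1,"rx":0,"ry":0,"rz":0}]'
python3 -c "
from h import *
go([.5973,.3178,.077])"
```

```text
time: 38.45
tool_pos: [0.5969, 0.3177, 0.0996]
ee_rot: [-3.141, 0.001, 3.14]
wrist_force: [0.6, -0.3, -0.2]
width: 0.0388
t 38.45 pos [0.5969 0.3177 0.0996] rpy [-3.1413e+00  6.0000e-04  3.1405e+00] w 0.0388 F [ 0.6 -0.3 -0.2]
units d [-0.01  0.01  0.91] r [-0.    0.01 -0.01]
```

```bash
python3 -m inch '[{"grip":0,"dx":-0.01,"dy":0,"dz":0.15,"rx":0,"ry":0,"rz":0},{"grip":0,"dx":0,"dy":0,"dz":0.15,"rx":0,"ry":0,"rz":0}]';python3 -m inch '[{"grip":0,"dx":0,"dy":0,"dz":0.12,"rx":0,"ry":0,"rz":0}]'
python3 -c "
from h import *
go([.5973,.3178,.077])"
```

```text
time: 38.7
tool_pos: [0.5972, 0.3178, 0.0922]
ee_rot: [-3.142, 0.001, 3.141]
wrist_force: [0.7, -0.4, -1.8]
width: 0.0387
time: 38.83
tool_pos: [0.5971, 0.3178, 0.0888]
ee_rot: [-3.141, 0.001, 3.141]
wrist_force: [0.5, -0.3, 0.7]
width: 0.0391
t 38.83 pos [0.5971 0.3178 0.0888] rpy [-3.1414e+00  1.1000e-03  3.1408e+00] w 0.0391 F [ 0.5 -0.3  0.7]
units d [-0.01  0.    0.47] r [-0.    0.01 -0.01]
```

```bash
python3 -m inch '[{"grip":0,"dx":0,"dy":0,"dz":0.12,"rx":0,"ry":0.01,"rz":0},{"grip":0,"dx":0,"dy":0,"dz":0.12,"rx":0,"ry":0,"rz":0}]';python3 -m inch '[{"grip":0,"dx":0,"dy":0,"dz":0.12,"rx":0,"ry":0,"rz":0}]'
```

```text
time: 39.08
tool_pos: [0.5971, 0.3177, 0.0823]
ee_rot: [-3.141, 0.0, 3.141]
wrist_force: [-0.5, 0.6, -0.1]
width: 0.039
time: 39.2
tool_pos: [0.5972, 0.3177, 0.0791]
ee_rot: [-3.141, 0.0, 3.141]
wrist_force: [0.2, 0.4, -0.7]
width: 0.039
```

```bash
python3 -m inch '[{"grip":0,"dx":0,"dy":0,"dz":0.07,"rx":0,"ry":0,"rz":0}]';python3 -m inch '[{"grip":0,"dx":0,"dy":0,"dz":0.05,"rx":0,"ry":0,"rz":0}]';python3 -m inch '[{"grip":0,"dx":0,"dy":0,"dz":0.04,"rx":0,"ry":0,"rz":0}]'
```

```text
time: 39.33
tool_pos: [0.5972, 0.3177, 0.0773]
ee_rot: [-3.141, 0.0, 3.141]
wrist_force: [-0.7, -1.0, 4.5]
width: 0.0392
time: 39.45
tool_pos: [0.5974, 0.3177, 0.0773]
ee_rot: [-3.142, 0.001, 3.141]
wrist_force: [-2.0, -0.6, 7.0]
width: 0.039
time: 39.58
tool_pos: [0.5974, 0.3177, 0.0773]
ee_rot: [3.141, 0.002, 3.141]
wrist_force: [-1.3, -0.2, 4.1]
width: 0.0391
```

Seated at the expected height. Release, retreat, inspect.

```bash
python3 -m inch '[{"grip":0.65,"dx":0,"dy":0,"dz":0,"rx":0,"ry":0,"rz":0},{"grip":0.65,"dx":0,"dy":0,"dz":0,"rx":0,"ry":0,"rz":0},{"grip":0.65,"dx":0,"dy":0,"dz":-0.6,"rx":0,"ry":0,"rz":0},{"grip":0.65,"dx":0,"dy":0,"dz":-1,"rx":0,"ry":0,"rz":0},{"grip":0.65,"dx":0.5,"dy":-0.5,"dz":-1,"rx":0,"ry":0,"rz":0},{"grip":0.65,"dx":0.8,"dy":-0.9,"dz":0,"rx":0,"ry":0,"rz":0},{"grip":0.65,"dx":0.2,"dy":-0.9,"dz":0,"rx":0,"ry":0,"rz":0},{"grip":0.65,"dx":0,"dy":-0.5,"dz":0,"rx":0,"ry":0,"rz":0}]'
python3 - <<'E'
from h import *
p=snap('wrist','w19.png'); a=np.array([.5963,.3168])
t=snap('scene','s2.png'); snap('top','t2.png')
c=proj(p,[*a,.05]).astype(int); x0,y0=max(c[0]-90,0),max(c[1]-90,0)
b=cv2.resize(p['frame'][y0:y0+180,x0:x0+180,::-1],None,fx=3.3,fy=3.3,interpolation=cv2.INTER_CUBIC)
for r,z,col in [(.0275,.031,(0,0,255)),(.021,.053,(0,160,0)),(.026,.061,(255,0,0)),(.02,.071,(0,255,255))]:
    cv2.polylines(b,[np.int32((circ(p,a,r,z)-[x0,y0]+.35)*3.3)],True,col,1)
cv2.imwrite('pics/w19c.png',b)
c=proj(t,[*a,.04]).astype(int)
cv2.imwrite('pics/s2c.png',cv2.resize(t['frame'][c[1]-35:c[1]+35,c[0]-45:c[0]+45,::-1],None,fx=8,fy=8,interpolation=cv2.INTER_CUBIC))
E
```

```text
time: 40.58
tool_pos: [0.5608, 0.2469, 0.1472]
ee_rot: [3.139, 0.007, -3.141]
wrist_force: [-0.3, -0.7, -0.1]
width: 0.0613
```

View pics/w19c.png

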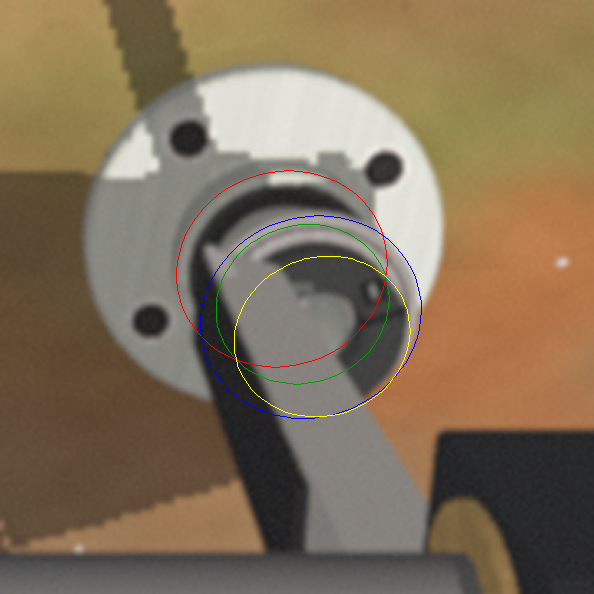

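View pics/s2c.png

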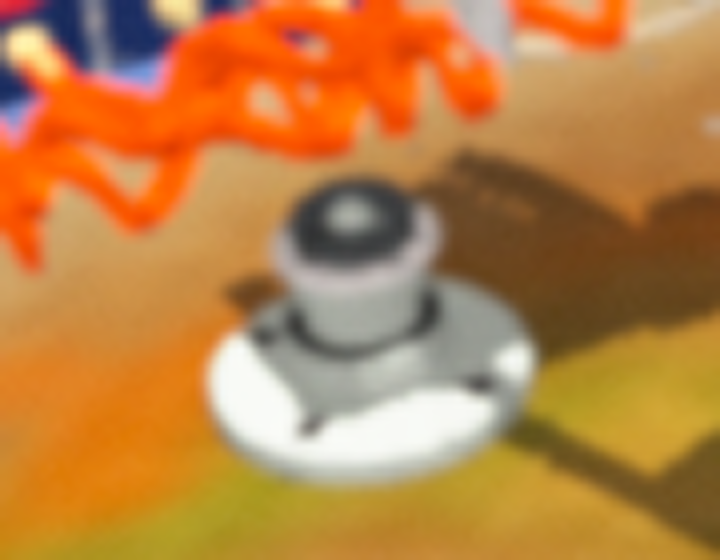

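View pics/t2.png

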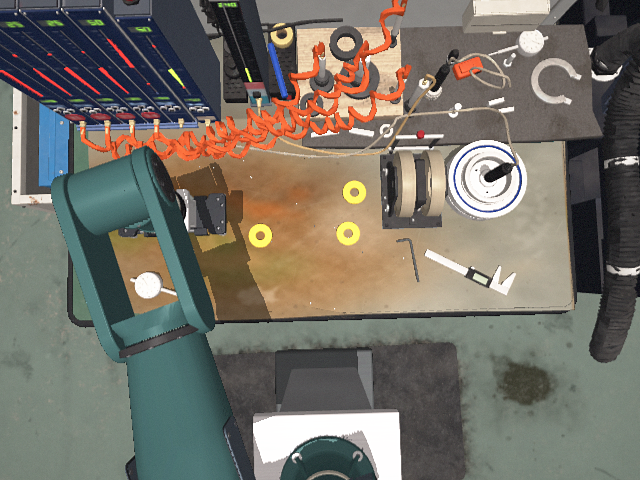

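```bash
python3 -m inch '[{"grip":0.65,"dx":0.8,"dy":0.5,"dz":0,"rx":0,"ry":0,"rz":0},{"grip":0.65,"dx":1,"dy":0.4,"dz":0,"rx":0,"ry":0,"rz":0},{"grip":0.65,"dx":0.8,"dy":-1,"dz":0,"rx":0,"ry":0,"rz":0},{"grip":0.65,"dx":0,"dy":-1,"dz":0,"rx":0,"ry":0,"rz":0},{"grip":0.65,"dx":-1,"dy":-0.7,"dz":0,"rx":0,"ry":0,"rz":0},{"grip":0.65,"dx":-1,"dy":-0.3,"dz":0,"rx":0,"ry":0,"rz":0},{"grip":0.65,"dx":0,"dy":0,"dz":0,"rx":0,"ry":0,"rz":0}]'
python3 - <<'E'
from h import *
p=snap('wrist','w20.png'); a=np.array([.5963,.3168])
c=proj(p,[*a,.04]).astype(int); x0,y0=max(c[0]-80,0),max(c[1]-80,0)
b=cv2.resize(p['frame'][y0:y0+160,x0:x0+160,::-1],None,fx=3.5,fy=3.5,interpolation=cv2.INTER_CUBIC)
for r,z,col in [(.0275,.031,(0,0,255)),(.026,.061,(255,0,0)),(.02,.071,(0,255,255))]:
    cv2.polylines(b,[np.int32((circ(p,a,r,z)-[x0,y0]+.35)*3.5)],True,col,1)
cv2.imwrite('pics/w20c.png',b)
E
```

```text
time: 41.6
tool_pos: [0.5373, 0.204, 0.1427]
ee_rot: [3.136, -0.003, -3.131]
wrist_force: [0.1, 1.0, 0.5]
width: 0.0608
```

View pics/w20c.png

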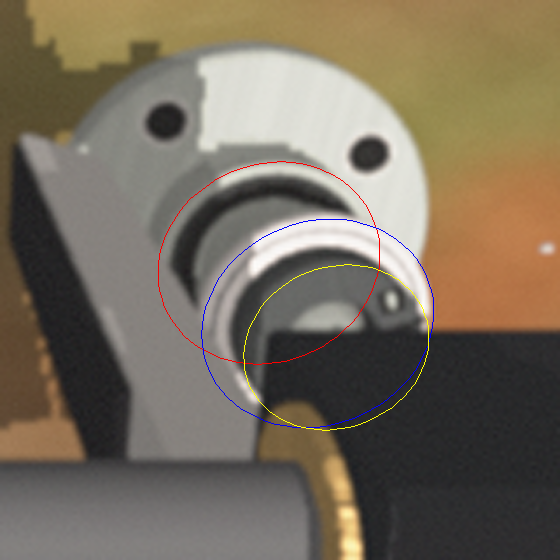

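```bash
python3 -c "
from h import *
o=robot.get_obs();print(o['time'],o['qvel'].round(3),o['wrist_force']);print(robot.close_job())"
```

```text
41.65 [ 0.01  -0.015  0.015  0.001  0.002 -0.002] [-0.07036949  0.73541734  0.35859052]
the job is handed in; nothing more can be done
None
```

I slid all five parts onto the axle in the order asked: large bearing, distance sleeve, small bearing, dust disc (hub down) and clamp collar. The job was handed in at 41.7 s of the 128 s allowed.

- **Seating:** I lowered each part until it touched, with about 4–7 N at the wrist. The TCP then stood 33.8, 47.8, 56.7, 68.5 and 77.3 mm above the bench. That puts the undersides within about 1 mm of 18, 31, 41, 53 and 61 mm. I then opened the gripper and lifted clear.
- **Final pictures:** The wrist and scene views show the whole stack on the axle with the parts lying flat. In the top view the calliper, dial indicator, hex key and the three yellow discs are where they started. The gripper was clear of everything at hand-in.
- **What disagreed:** In the last wrist view the collar's predicted outline sits a few pixels off the picture, and the gripper hid part of the stack. I took this for calibration error and the arm still settling, because the contact height and the scene view agree. The measured grip widths also came out 0–2 mm under the nominal diameters.

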